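# Load a block heater against its rails

## Task

Turn the heater's rotary isolator off, then lift the small sample bottle off the heating plate and stand it upright on the bench clear of the heater. Pack all the drilled heater blocks that are on the bench onto the plate in one row along its back rail, holes up and long sides touching, the widest hard into the corner of the two rails and each next narrower one pushed tight against the last, all of them square and tight against the back rail. When the row is tight, turn the isolator back on; leave the other things on the bench alone.

Things in the scene. Friction and masses are not known exactly. Their poses are not given: they have to be found in the camera images.
- plate: fixed flat heating plate. Bare work area 150 mm (its x) by 205 mm (its y), top 18 mm above the bench. Steel rails 12 mm thick along its whole +x (back) and +y (left) edges rise 14 mm above the work area; front (-x) and right (-y) edges are open. Origin: on the bench under the work area's centre; x away from the robot, y left; yaw within 0.12 rad
- corner (a point): inner corner of the heating plate where the inner faces of the two rails meet, at the height of the work area's top; axes as the plate's, so the work area reaches to x = -150 mm and y = -205 mm from here
- isolator: fixed grey isolator box, 66 x 66 x 28 mm, on the bench to the right of the plate, with a rotary handle on top. Origin: centre of its underside
- isolator_handle (a joint): the isolator's black bar handle, about the vertical axis through the box's centre: 0 = off (stop; bar along the box's x), 1.047 = on (stop); grows clockwise seen from above. No spring: it stays where left, friction torque 0.06 N m. Bring it to its stop, within 0.1 rad
- isolator_grip (a point): point on the axis of the isolator's handle, 51 mm above the bench, 10 mm below the top of the bar; its x axis lies along the bar and turns with it. The bar is 54 mm long, 14 mm thick and rises from 35 to 61 mm above the bench; grip it across its thickness
- sample_bottle: small round clear bottle with a black cap, 25 mm across, 76 mm high, light; starts upright on the heating plate. Origin: centre of its underside
- buffer_bottle: bystander behind the heater: blue-capped bottle 48 mm wide, 109 mm high with cap; origin at its underside. Leave alone
- beaker: bystander behind the isolator: glass beaker 62 x 56 x 70 mm; origin at its underside. Leave alone
- marker: bystander: marker pen 140 mm long lying on the bench left of the heater. Leave alone
- block_52: drilled aluminium heater block, 100 mm long (its x), 52 mm wide (its y), 40 mm high, about 400 g (may be 0.8 to 1.25 times that), with two 36 mm round holes in a row in its top; three or four of the four widths 52, 44, 36, 28 mm are present. Grip it across its width. Origin: centre of its underside, z up
- block_44: drilled aluminium heater block, 100 mm long (its x), 44 mm wide (its y), 40 mm high, about 360 g (may be 0.8 to 1.25 times that), with three 26 mm round holes in a row in its top; three or four of the four widths 52, 44, 36, 28 mm are present. Grip it across its width. Origin: centre of its underside, z up
- block_36: drilled aluminium heater block, 100 mm long (its x), 36 mm wide (its y), 40 mm high, about 320 g (may be 0.8 to 1.25 times that), with four 18 mm round holes in a row in its top; three or four of the four widths 52, 44, 36, 28 mm are present. Grip it across its width. Origin: centre of its underside, z up
- block_28: drilled aluminium heater block, 100 mm long (its x), 28 mm wide (its y), 40 mm high, about 270 g (may be 0.8 to 1.25 times that), with six 11 mm round holes in a row in its top; three or four of the four widths 52, 44, 36, 28 mm are present. Grip it across its width. Origin: centre of its underside, z up
There are look-alikes about, which are no part of the job. What is shaped like the block_28 but black is not meant.

How it is judged (in metres and radians):
On the way, in this order (a step that is already met when the one before it is completed fails the run):
1. the isolator is turned off before any block is brought onto the plate (value of joint isolator_handle below 0.12 rad and horizontal distance between each of block_52, block_44, block_36, block_28 and plate above 0.15 m), for 0.2 s.
2. with the isolator off, the bottle stands on the bench clear of the heater and all blocks are packed tight in the row (value of joint isolator_handle below 0.12 rad and horizontal distance between sample_bottle and plate above 0.06 m and (x of sample_bottle in the frame of plate above 0.1 m or x of sample_bottle in the frame of plate below -0.095 m or y of sample_bottle in the frame of plate above 0.13 m or y of sample_bottle in the frame of plate below -0.12 m) and height (world z) of sample_bottle between -0.004 and 0.004 m and angle between sample_bottle's own z axis and vertical below 0.1 rad and x of block_52 in the frame of corner between -0.0532 and -0.048 m and z of block_52 in the frame of corner between -0.003 and 0.003 m and angle between each of block_52, block_44, block_36, block_28's own z axis and vertical below 0.05 rad and angle between the x axis of each of block_52, block_44, block_36, block_28 and the x axis of corner, either way round below 0.045 rad and y of block_52 in the frame of corner between -0.0292 and -0.024 m and x of block_44 in the frame of corner between -0.0532 and -0.048 m and z of block_44 in the frame of corner between -0.003 and 0.003 m and (y of block_44 in the frame of corner between -0.0252 and -0.02 m or horizontal distance between block_44 and block_52 below 0.0512 m) and x of block_36 in the frame of corner between -0.0532 and -0.048 m and z of block_36 in the frame of corner between -0.003 and 0.003 m and (y of block_36 in the frame of corner between -0.0212 and -0.016 m or horizontal distance between block_36 and block_52 below 0.0472 m or horizontal distance between block_36 and block_44 below 0.0432 m) and x of block_28 in the frame of corner between -0.0532 and -0.048 m and z of block_28 in the frame of corner between -0.003 and 0.003 m and (y of block_28 in the frame of corner between -0.0172 and -0.012 m or horizontal distance between block_28 and block_52 below 0.0432 m or horizontal distance between block_28 and block_44 below 0.0392 m or horizontal distance between block_28 and block_36 below 0.0352 m)), for 0.2 s.
3. the isolator is turned back on (value of joint isolator_handle above 0.927 rad), for 0.2 s.
At the end, for the whole second after the job is handed in: isolator within 0.12 rad of on; bottle upright on the bench clear of the heater; all blocks flat on the plate, within 0.045 rad of square and 3 mm of the back rail, the widest within 3 mm of the left rail, each next narrower one within 3 mm of the one before; all at rest (value of joint isolator_handle above 0.927 rad and horizontal distance between sample_bottle and plate above 0.06 m and (x of sample_bottle in the frame of plate above 0.1 m or x of sample_bottle in the frame of plate below -0.095 m or y of sample_bottle in the frame of plate above 0.13 m or y of sample_bottle in the frame of plate below -0.12 m) and height (world z) of sample_bottle between -0.004 and 0.004 m and angle between sample_bottle's own z axis and vertical below 0.1 rad and x of block_52 in the frame of corner between -0.0532 and -0.048 m and z of block_52 in the frame of corner between -0.003 and 0.003 m and angle between each of block_52, block_44, block_36, block_28's own z axis and vertical below 0.05 rad and angle between the x axis of each of block_52, block_44, block_36, block_28 and the x axis of corner, either way round below 0.045 rad and y of block_52 in the frame of corner between -0.0292 and -0.024 m and x of block_44 in the frame of corner between -0.0532 and -0.048 m and z of block_44 in the frame of corner between -0.003 and 0.003 m and (y of block_44 in the frame of corner between -0.0252 and -0.02 m or horizontal distance between block_44 and block_52 below 0.0512 m) and x of block_36 in the frame of corner between -0.0532 and -0.048 m and z of block_36 in the frame of corner between -0.003 and 0.003 m and (y of block_36 in the frame of corner between -0.0212 and -0.016 m or horizontal distance between block_36 and block_52 below 0.0472 m or horizontal distance between block_36 and block_44 below 0.0432 m) and x of block_28 in the frame of corner between -0.0532 and -0.048 m and z of block_28 in the frame of corner between -0.003 and 0.003 m and (y of block_28 in the frame of corner between -0.0172 and -0.012 m or horizontal distance between block_28 and block_52 below 0.0432 m or horizontal distance between block_28 and block_44 below 0.0392 m or horizontal distance between block_28 and block_36 below 0.0352 m) and linear speed of each of block_52, block_44, block_36, block_28, sample_bottle below 0.02 m/s); the robot touches nothing.
It fails at once if a bystander (blue-capped bottle, beaker or marker) is pushed away or knocked over (distance of any of buffer_bottle, beaker, marker from where it was at the start of the episode above 0.03 m).
Of block_52, block_44, block_36, block_28 only 3 to 4 are there at a start; the rules pass over those that are not, and their reading is None.
At some moment in a run one of block_52, block_44, block_36, block_28 may be knocked a few centimetres aside while the robot is not near it.
It also fails if it takes over 210 s, if anything falls off the work surface, if the arm or the gripper's body presses on something with over 40 N, if the wrist force passes 120 N, or if a joint passes its speed limit or range.

## Robot

A 6-joint arm with a two-finger parallel gripper is mounted at the origin on a cart in front of the work surface, level with it; the furniture and walls round the work are solid. World frame = base frame: x ahead of the robot, y to its left, z up, the work surface at z = 0. Lengths are in mm, angles in degrees, forces in N, time in s.
With the tool pointing down it reaches from about 300 to 850 mm from the base axis. Payload 4.2 kg.
Tool frame: the origin (TCP) lies at the centre of the arm's flange, where the gripper is bolted on; the fingertips stand 191 mm ahead of it and the grasp point (between the pads) lies 172 mm ahead of it; y points along the fingers, x is the direction in which the jaws open and shut, and the axes are right-handed (so a half turn about y gives the same grasp; the last joint's range is limited). The gripper opens to 91 mm and grips with 3 to 60 N. Pads are 32 mm wide; open, the fingers measure 118 mm over their backs; the gripper's body (76 mm by 178 mm) begins 60 mm behind the grasp point.
Start: joints at [65.947, 18.312, 89.639, -0, 72.044, -1.146], TCP at [223.806, 529.654, 404.776] pointing down, gripper open.
Joint ranges: [-177.97, 177.97], [-48.28, 115.42], [12.27, 149.76], [-77.06, 257.06], [2.81, 150.46], [-146.56, 146.56]. Speed limits (degrees/s): [147.25, 147.25, 180, 180, 180, 180].

## Interface

Orientations are given as [roll, pitch, yaw] about the fixed x, y, z axes, in that order (R = Rz(yaw) Ry(pitch) Rx(roll)).
In Python, from workcell import env gives the robot as it stands.
- The arm moves only by the tool carry_out, never from a script. Its argument "increments" is a list of rows, each a list of 3 entries, a list of its own where there are three numbers: the turn, a rotation vector about the tool's x, y, z in rad, then the shift along the tool's x, y, z in mm, then the closure, from 0 (fully open) to 1 (shut). In form: [[[wx, wy, wz], [dx, dy, dz], claw], ...]. A call has 1 to 10 rows; each row is the pose to reach, as a shift and turn from the pose commanded when the call began, along the tool's axes at that moment; what a row does not reach only later rows make up. A row lasts 1/12 s, in which the tool goes at most 41.7 mm and 7.16 degrees, less where a joint would pass 70% of its speed; a pose out of reach is approached as far as the arm can. A call with a gripper value outside its range is refused whole. The fingers move at their own pace and stop on an object; "force" is the grip in N (left out, the last holds). Time passes only in rows, so rows that repeat a pose let the fingers close. It gives the time, the measured TCP pose, the force and the opening at its end, in the units of the state.
- env.state(): the state, without advancing time (a new reading comes with each control period).
- env.grab_frame(name): name is "scene" or "top"; returns a dict with "frame" (480x640x3 uint8, blue, green, red), "z_map" (480x640 float32, mm along the optical axis (not along the pixel's ray), 0 where there is no reading), "camera_matrix" (3x3 intrinsics, pixels), "rvec" (rotation vector, rad) and "tvec" (3), from world to camera coordinates, as OpenCV has them. Camera axes: x right, y down, z forward; pixel columns grow to the right and rows downward; lengths in mm; the calibration is good to about 2 mm. A picture is of the moment at which its call begins.
- env.job_done(): hands the job in, once; it reports no verdict.
The state is a dict: "time_s": time; "qpos": joint angles; "qvel": joint speeds; "effort": joint torques, N m; "ee_pos": TCP position; "ee_rot": TCP orientation; "force": force on the tool from outside, world axes, zero at the start; "torque": the same for the moment, N m; "gripper_width": finger opening in mm.
Only numpy, scipy, OpenCV 4.12 (cv2) and the standard library are available. Lean on these libraries where they do the work, as an engineer would, in place of code of your own. Each camera call takes 0.05 s, during which the arm holds its last target. There are 200 camera calls.

## Working session

There is one attempt and no reset: what is moved stays moved. The work goes in short steps, Python scripts to look and compute and a tool call to move; the robot and the scene stay as the last step left them, time stands still between calls to the robot, and variables do not carry over. Pictures are saved under pics/ and viewed, about 12 in all and at most 16, crops included, and the job is handed in when it is done.

Besides the shell and the picture viewer there is one more tool, called after ">>>" as name(argument=value, ...) on one line, values as JSON. carry_out: Moves the arm, as the interface text tells. Its arguments: {"type":"object","properties":{"increments":{"type":"array","items":{"type":"array"}},"force":{"type":"number"}},"required":["increments"]}

```bash
mkdir -p pics; ls
cat > h.py <<'E'
import numpy as np, cv2
from workcell import env
from scipy.spatial.transform import Rotation as Ro
def grab(n):
    f=env.grab_frame(n); f['R']=cv2.Rodrigues(np.array(f['rvec'],float))[0]; f['t']=np.array(f['tvec'],float).ravel(); f['K']=np.array(f['camera_matrix'],float); return f
def cloud(f):
    z=f['z_map']; v,u=np.mgrid[:480,:640]; K=f['K']
    p=np.stack([(u-K[0,2])/K[0,0]*z,(v-K[1,2])/K[1,1]*z,z],-1)
    w=(p-f['t'])@f['R']; w[z==0]=np.nan; return w
def ray(f,u,v,h):
    d=np.linalg.inv(f['K'])@np.array([u,v,1.]); d=f['R'].T@d; c=-f['R'].T@f['t']
    return c+d*(h-c[2])/d[2]
def proj(f,p): 
    return cv2.projectPoints(np.array(p,float).reshape(-1,3),np.array(f['rvec'],float),f['t'],f['K'],None)[0].reshape(-1,2)
E
python3 - <<'E'
from h import *
print(env.state())
for n in ('scene','top'):
    f=grab(n); cv2.imwrite(f'pics/{n}0.png',f['frame']); print(n,-f['R'].T@f['t'],f['R'][2],f['K'][0,0])
E
```

```text
pics
{'time_s': 0.0, 'qpos': array([ 6.59467629e+01,  1.83519766e+01,  8.97061224e+01,  1.21591465e-03,
        7.20425194e+01, -1.14779514e+00]), 'qvel': array([ 0.00906788, -0.06188079, -0.0426345 , -0.03266166,  0.05389303,
        0.13747922]), 'effort': array([-1.46170602e-03, -4.12460017e+01, -2.31969541e+01,  7.25578750e-02,
        4.60018404e-02, -1.57407258e-04]), 'ee_pos': array([223.74501887, 529.50762264, 403.91853412]), 'ee_rot': array([-89.99682867,   0.10057509,  67.09418492]), 'force': array([ 0.04156175, -0.41753146, -0.09658744]), 'torque': array([ 0.00300715, -0.01961896,  0.03944357]), 'gripper_width': 91.31116212427534}
scene [-210.41968841 -648.4509893   931.05059001] [ 0.62358159  0.33374119 -0.70693905] 436.2916575744537
top [ 316.12305461 -264.15302073 1570.45234559] [ 0.14440147 -0.00378872 -0.98951193] 509.4108641401856
```

View pics/scene0.png

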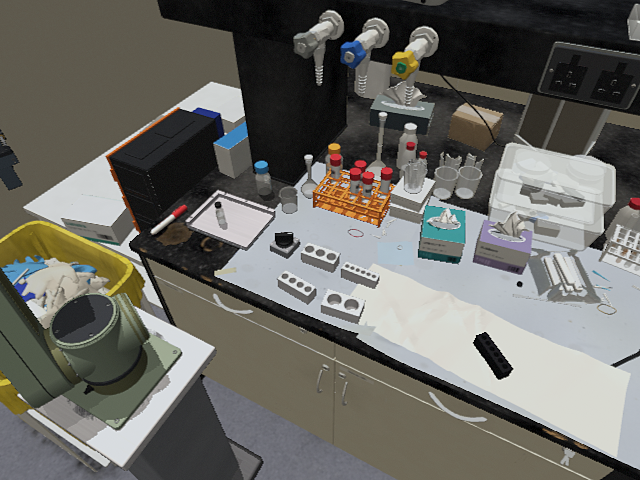

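View pics/top0.png

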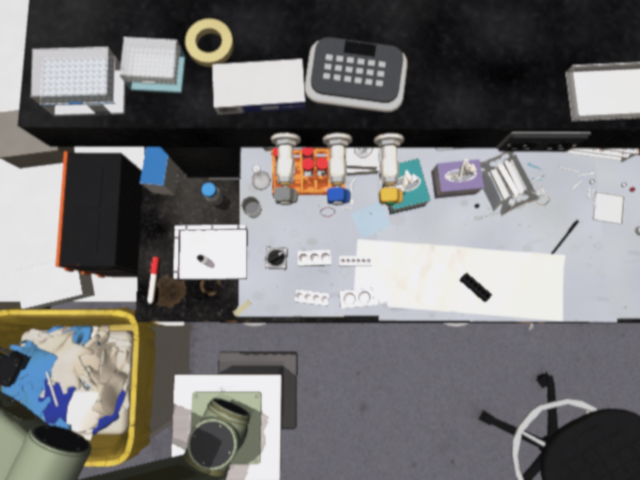

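```bash
cat >> h.py <<'E'
def comps(f,lo,hi,amin=25):
    "components of points at height lo..hi: pixel, world median, minAreaRect on the plane"
    w=cloud(f); h=(lo+hi)/2
    m=((w[...,2]>lo)&(w[...,2]<hi)&(w[...,0]>150)&(w[...,0]<900)).astype(np.uint8)
    n,l,s,c=cv2.connectedComponentsWithStats(m,connectivity=8); out=[]
    for i in range(1,n):
        if s[i,4]<amin: continue
        q=w[l==i]; r=cv2.minAreaRect(q[:,:2].astype(np.float32))
        out.append((c[i].round(),s[i,4],np.round(np.median(q,0),1),np.round(r[0],1),np.round(r[1],1),round(r[2],1)))
    return out
E
python3 - <<'E'
from h import *
for n in ('scene','top'):
    f=grab(n)
    for lo,hi in((34,46),(13,23),(54,66)):
        print(n,lo,hi)
        for o in comps(f,lo,hi):
            if o[2][1]>-500: print(*o)
f=grab('scene'); a=cv2.resize(f['frame'][180:340,130:400],None,fx=2.9,fy=2.9,interpolation=cv2.INTER_CUBIC); cv2.imwrite('pics/c1.png',a)
f=grab('top'); a=cv2.resize(f['frame'][170:330,135:400],None,fx=3,fy=3,interpolation=cv2.INTER_CUBIC); cv2.imwrite('pics/c2.png',a)
E
```

```text
scene 34 46
[ 52. 118.] 321 [ 655.9 1017.9   39.9] [ 676.8 1016.2] [444.8  21. ] 0.4
[179. 181.] 242 [565.  294.5  40.1] [599.9 295.3] [ 68.4 308.2] 78.1
[235. 164.] 100 [717.7 179.   40.6] [732.1 188.5] [ 61.9 113.4] 46.4
[288. 171.] 110 [761.7  -7.2  40.3] [778.8   2.6] [ 69.8 125.9] 43.2
[345. 179.] 27 [ 825.9 -181.6   38.6] [ 824.9 -183.3] [14.3 27.8] 11.7
[330. 183.] 38 [ 788.1 -143.7   37.9] [ 786.5 -145.4] [30.9 29.3] 74.9
[263. 185.] 40 [675.   38.   39.5] [680.2  44.6] [22.5 45.7] 27.9
[308. 188.] 68 [ 726.5 -100.    40.1] [735.2 -98.9] [41.4 49.3] 32.0
[340. 186.] 34 [ 785.1 -180.5   38.3] [ 786.7 -181.4] [37.9 26.1] 53.0
[128. 190.] 39 [458.5 418.   40.8] [458.9 412.8] [89.8  4.1] 88.2
[323. 190.] 30 [ 743.5 -140.6   37.2] [ 744.4 -142.5] [35.9 24.7] 48.3
[335. 194.] 36 [ 742.  -182.5   38. ] [ 746.2 -188.4] [30.4 27.9] 77.7
[288. 195.] 39 [673.1 -53.1  39.6] [672.4 -54.3] [13.9 39.7] 43.9
[349. 197.] 49 [ 746.7 -233.3   38.3] [ 747.5 -233.1] [35.4 36.3] 85.5
[379. 197.] 53 [ 794.8 -316.5   38.7] [ 796.2 -316.5] [31.  33.4] 0.1
[347. 208.] 250 [ 700.6 -246.3   38.5] [ 706.
[... 4241 characters left out ...]
-298.7] [28.8 16.8] 30.1
[300. 163.] 45 [ 786.2 -215.8   63.7] [ 788.9 -210.8] [70.9 21.6] 0.5
[132. 188.] 51 [709.7 296.2  59.1] [711.9 296.8] [104.    4.9] 1.1
[260. 178.] 42 [739.1 -93.9  58.7] [744.6 -90.6] [28.5 25.4] 5.2
[311. 178.] 32 [ 745.3 -250.9   63.3] [ 739.5 -252.1] [50.1 20.6] 29.3
[325. 178.] 43 [ 746.4 -292.1   62.6] [ 734.5 -285.7] [44.8 38.5] 8.6
[214. 198.] 30 [678.2  40.1  61.5] [679.1  48. ] [15.5 44.9] 13.2
[248. 199.] 25 [676.  -55.3  62.9] [675.6 -62.1] [16.5 46.1] 12.1
[129. 225.] 36 [592.  296.1  60. ] [595.9 295.5] [69.9  5.9] 0.2
[128. 254.] 39 [506.9 295.9  60.1] [505.4 296.2] [76.1  5.2] 0.6
[275. 256.] 82 [ 502.3 -141.8   60.6] [ 503.1 -142.8] [15.  53.2] 29.7
```

View pics/c1.png

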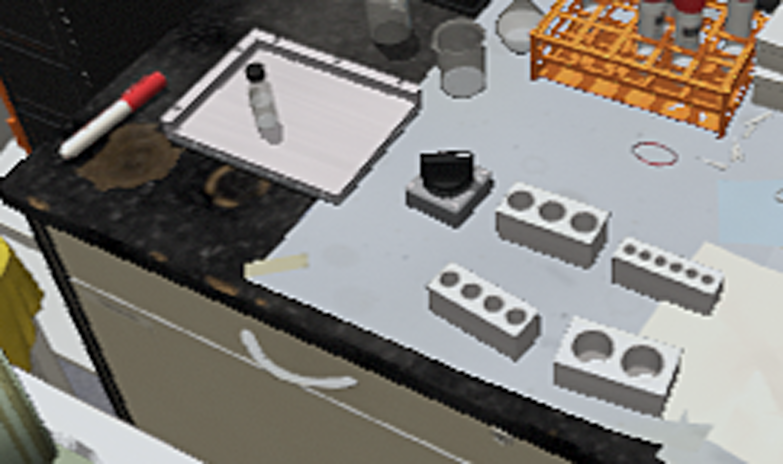

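View pics/c2.png

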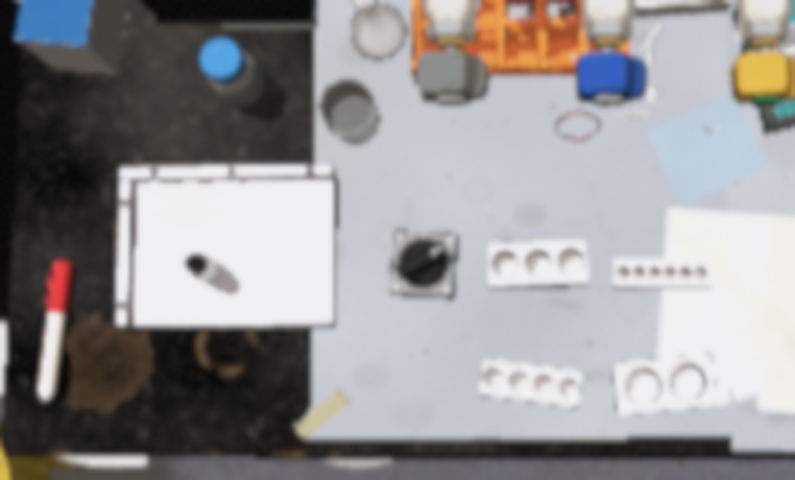

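Run:
```python
from h import *
for n in ('scene','top'):
    f=grab(n); w=cloud(f).reshape(-1,3); w=w[~np.isnan(w[:,0])]
    p=w[(abs(w[:,2]-32)<2.5)&(w[:,0]>400)&(w[:,0]<620)&(w[:,1]>-80)&(w[:,1]<190)]
    b=p[(p[:,0]>570)&(p[:,1]<145)]; l=p[(p[:,1]>140)&(p[:,0]<575)]
    kb=np.polyfit(b[:,1],b[:,0],1); kl=np.polyfit(l[:,0],l[:,1],1)
    rb=b[:,0]-np.polyval(kb,b[:,1]); rl=l[:,1]-np.polyval(kl,l[:,0])
    print(n,len(b),len(l),'back slope',kb,'res',np.percentile(rb,[2,98]).round(1),'left',kl,np.percentile(rl,[2,98]).round(1), 'ext y',b[:,1].min(),'x',l[:,0].min(), np.median(b[:,2]))
    q=w[(abs(w[:,2]-18)<2)&(w[:,0]>400)&(w[:,0]<620)&(w[:,1]>-80)&(w[:,1]<190)]
    print(' area x lo/hi at y~0', np.percentile(q[abs(q[:,1])<20][:,0],[.5,99.5]),' y lo/hi at x~550',np.percentile(q[abs(q[:,0]-550)<20][:,1],[.5,99.5]))
    for nm,lo,hi in(('box',25,30),('bottle',75,95)):
        for o in comps(f,lo,hi,8):
            if 440<o[2][0]<560 and -190<o[2][1]<150: print(nm,*o)
```

```text
scene 147 100 back slope [-9.09785473e-03  5.93536058e+02] res [-7.7  7.2] left [2.50177441e-02 1.45305227e+02] [-7.   6.6] ext y -49.985415977122926 x 436.1643033276882 31.676228475438204
 area x lo/hi at y~0 [438.4615115  590.86234362]  y lo/hi at x~550 [-51.05339141 155.33648079]
box [285. 246.] 147 [ 482.1 -162.5   27.5] [ 498.7 -145.7] [63.5 66.3] 88.1
bottle [218. 205.] 48 [489.5  68.6  90.2] [491.5  71.2] [22.9 18.5] 70.8
top 124 92 back slope [-6.59445324e-03  5.96537760e+02] res [-5.3  5. ] left [1.66977131e-03 1.59536820e+02] [-6.2  6.1] ext y -47.77429283635706 x 440.7308663827046 31.998841147878675
 area x lo/hi at y~0 [442.40363297 591.25777599]  y lo/hi at x~550 [-47.15091761 156.10899343]
box [274. 250.] 68 [ 527.7 -131.2   27.8] [ 520.6 -144.8] [34.  64.3] 0.9
box [285. 255.] 9 [ 509.5 -171.    27.1] [ 507.3 -168.6] [ 8.1 13. ] 78.0
box [281. 264.] 55 [ 479.  -162.1   27.7] [ 483.3 -154.5] [27.5 39.7] 0.7
box [269. 265.] 12 [ 478.5 -121.5   28.1] [ 477.2 -120.7] [11.9 18.5] 9.3
bottle [201. 257.] 29 [494.4  72.5  92.4] [493.9  73.4] [16.8 19.7] 41.8
```

```bash
cat > d.py <<'E'
# usage: d.py x,y,zgrasp,yaw [more waypoints]  -> tool-axes increments, one line (= one call) each; keeps commanded pose
import sys,json,os,numpy as np
c=json.load(open('cmd.json')) if os.path.exists('cmd.json') else [223.806,529.654,232.776,67.093]
for a in sys.argv[1:]:
    t=[float(v) if v!='_' else c[i] for i,v in enumerate(a.split(','))]
    p=np.deg2rad(c[3]); C,S=np.cos(p),np.sin(p); d=np.subtract(t,c)
    w=round(-np.deg2rad(d[3]),3); tx,ty,tz=[round(v,1) for v in (C*d[0]+S*d[1],-d[2],-S*d[0]+C*d[1])]
    n=max(np.hypot(np.hypot(tx,ty),tz)/41.7,abs(np.rad2deg(w))/7.16)
    print(a,'->',[[0,w,0],[tx,ty,tz]],'rows>=%.1f'%n)
    c=[c[0]+C*tx-S*tz,c[1]+S*tx+C*tz,c[2]-ty,c[3]-np.rad2deg(w)]
json.dump(list(c),open('cmd.json','w'))
E
cat > s.py <<'E'
from h import *
s=env.state(); p=s['ee_pos']; print('t%.2f grasp %s rot %s F %s T %s w %.1f'%(s['time_s'],np.round(p-[0,0,172],1),np.round(s['ee_rot'],1),np.round(s['force'],1),np.round(s['torque'],2),s['gripper_width']))
E
python3 d.py 360,290,200,60 450,0,180,45 502,-144,140,30 502,-144,51,30
```

```text
360,290,200,60 -> [[0, np.float64(0.124), 0], [np.float64(-167.7), np.float64(32.8), np.float64(-218.7)]] rows>=6.7
450,0,180,45 -> [[0, np.float64(0.262), 0], [np.float64(-206.1), np.float64(20.0), np.float64(-223.0)]] rows>=7.3
502,-144,140,30 -> [[0, np.float64(0.261), 0], [np.float64(-65.0), np.float64(40.0), np.float64(-138.7)]] rows>=3.8
502,-144,51,30 -> [[0, np.float64(0.0), 0], [np.float64(-0.0), np.float64(89.0), np.float64(0.0)]] rows>=2.1
```

>>> carry_out(increments=[[[0, 0.124, 0], [-167.7, 32.8, -218.7], 0], [[0, 0.124, 0], [-167.7, 32.8, -218.7], 0], [[0, 0.124, 0], [-167.7, 32.8, -218.7], 0], [[0, 0.124, 0], [-167.7, 32.8, -218.7], 0], [[0, 0.124, 0], [-167.7, 32.8, -218.7], 0], [[0, 0.124, 0], [-167.7, 32.8, -218.7], 0], [[0, 0.124, 0], [-167.7, 32.8, -218.7], 0], [[0, 0.124, 0], [-167.7, 32.8, -218.7], 0]])

```text
time_s: 1.07
ee_pos: [361.3, 286.4, 371.5]
ee_rot: [-90.1, 0.1, 59.7]
force: [-0.1, -0.4, -0.6]
gripper_width: 90.8
```

>>> carry_out(increments=[[[0, 0.262, 0], [-206.1, 20, -223], 0], [[0, 0.262, 0], [-206.1, 20, -223], 0], [[0, 0.262, 0], [-206.1, 20, -223], 0], [[0, 0.262, 0], [-206.1, 20, -223], 0], [[0, 0.262, 0], [-206.1, 20, -223], 0], [[0, 0.262, 0], [-206.1, 20, -223], 0], [[0, 0.262, 0], [-206.1, 20, -223], 0], [[0, 0.262, 0], [-206.1, 20, -223], 0], [[0, 0.262, 0], [-206.1, 20, -223], 0]])

```text
time_s: 1.82
ee_pos: [451.0, -2.1, 351.9]
ee_rot: [-90.0, -0.0, 44.7]
force: [-0.2, 1.1, 0.1]
gripper_width: 90.9
```

>>> carry_out(increments=[[[0, 0.261, 0], [-65, 40, -138.7], 0], [[0, 0.261, 0], [-65, 40, -138.7], 0], [[0, 0.261, 0], [-65, 40, -138.7], 0], [[0, 0.261, 0], [-65, 40, -138.7], 0], [[0, 0.261, 0], [-65, 40, -138.7], 0], [[0, 0.261, 0], [-65, 40, -138.7], 0], [[0, 0.261, 0], [-65, 40, -138.7], 0], [[0, 0.261, 0], [-65, 40, -138.7], 0]])

```text
time_s: 2.48
ee_pos: [501.9, -142.3, 312.3]
ee_rot: [-90.0, -0.0, 30.1]
force: [0.2, -0.7, -0.5]
gripper_width: 90.9
```

>>> carry_out(increments=[[[0, 0, 0], [0, 89, 0], 0], [[0, 0, 0], [0, 89, 0], 0], [[0, 0, 0], [0, 89, 0], 0], [[0, 0, 0], [0, 89, 0], 0], [[0, 0, 0], [0, 89, 0], 0], [[0, 0, 0], [0, 89, 0], 0]])

```text
time_s: 2.98
ee_pos: [503.0, -143.8, 225.2]
ee_rot: [-90.2, -0.2, 30.1]
force: [0.1, -0.8, 0.7]
gripper_width: 91.1
```

>>> carry_out(increments=[[[0, 0, 0], [0, 0, 0], 1], [[0, 0, 0], [0, 0, 0], 1], [[0, 0, 0], [0, 0, 0], 1], [[0, 0, 0], [0, 0, 0], 1], [[0, 0, 0], [0, 0, 0], 1], [[0, 0, 0], [0, 0, 0], 1], [[0, 0, 0], [0, 0, 0], 1], [[0, 0, 0], [0, 0, 0], 1]], force=25)

```text
time_s: 3.65
ee_pos: [502.0, -144.0, 222.9]
ee_rot: [-90.0, 0.0, 30.0]
force: [-1.2, 0.2, -0.2]
gripper_width: 40.9
```

>>> carry_out(increments=[[[0, 0, 0], [0, 0, 0], 1], [[0, 0, 0], [0, 0, 0], 1], [[0, 0, 0], [0, 0, 0], 1], [[0, 0, 0], [0, 0, 0], 1], [[0, 0, 0], [0, 0, 0], 1], [[0, 0, 0], [0, 0, 0], 1], [[0, 0, 0], [0, 0, 0], 1], [[0, 0, 0], [0, 0, 0], 1]])

```text
time_s: 4.32
ee_pos: [502.3, -143.9, 222.9]
ee_rot: [-90.0, -0.0, 30.0]
force: [4.0, 2.5, -1.7]
gripper_width: 38.5
```

```bash
python3 s.py
python3 - <<'E'
from h import *
f=grab('scene'); cv2.imwrite('pics/i1.png',cv2.resize(f['frame'][170:280,220:350],None,fx=5,fy=5,interpolation=cv2.INTER_CUBIC))
print(proj(f,[[502,-144,51],[502,-144,61]]))
E
```

```text
t4.32 grasp [ 502.3 -143.9   50.9] rot [-90.  -0.  30.] F [ 4.   2.5 -1.7] T [ 0.48 -0.54 -0.05] w 38.5
[[283.83344005 235.50767836]
 [283.57673871 233.01819362]]
```

View pics/i1.png

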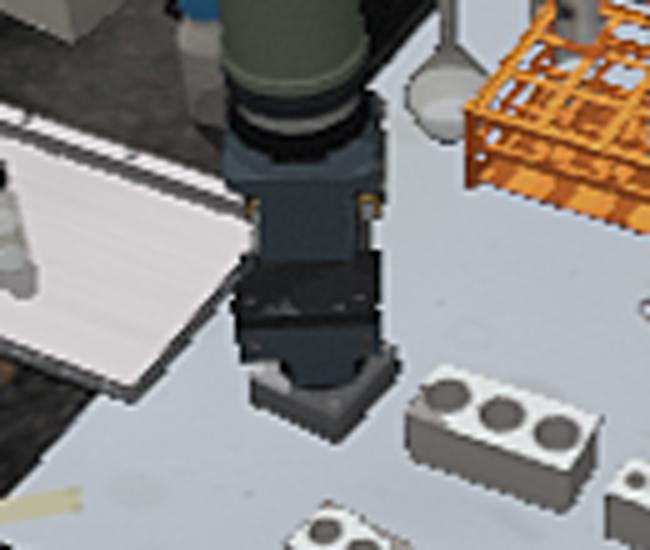

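>>> carry_out(increments=[[[0, 0, 0], [0, 0, 0], 0.5], [[0, 0, 0], [0, 0, 0], 0.5], [[0, 0, 0], [0, -8, 0], 0.5], [[0, 0, 0], [0, -8, 0], 0.5]])

```text
time_s: 4.7
ee_pos: [502.2, -144.3, 232.2]
ee_rot: [-90.1, -0.0, 30.0]
force: [0.2, -0.3, -0.3]
gripper_width: 45.6
```

>>> carry_out(increments=[[[0, 0, 0], [0, 0, 0], 1], [[0, 0, 0], [0, 0, 0], 1], [[0, 0, 0], [0, 0, 0], 1], [[0, 0, 0], [0, 0, 0], 1], [[0, 0, 0], [0, 0, 0], 1], [[0, 0, 0], [0, 0, 0], 1], [[0, 0, 0], [0, 0, 0], 1], [[0, 0, 0], [0, 0, 0], 1], [[0, 0, 0], [0, 0, 0], 1], [[0, 0, 0], [0, 0, 0], 1]])

```text
time_s: 5.53
ee_pos: [502.3, -143.8, 230.9]
ee_rot: [-90.0, -0.0, 30.0]
force: [1.8, 2.4, -2.2]
gripper_width: 13.9
```

>>> carry_out(increments=[[[0, -0.12, 0], [0, 0, 0], 1], [[0, -0.24, 0], [0, 0, 0], 1], [[0, -0.36, 0], [0, 0, 0], 1], [[0, -0.48, 0], [0, 0, 0], 1], [[0, -0.6, 0], [0, 0, 0], 1], [[0, -0.72, 0], [0, 0, 0], 1], [[0, -0.84, 0], [0, 0, 0], 1], [[0, -0.96, 0], [0, 0, 0], 1], [[0, -1.07, 0], [0, 0, 0], 1], [[0, -1.07, 0], [0, 0, 0], 1]])

```text
time_s: 6.37
ee_pos: [502.8, -143.2, 230.9]
ee_rot: [-90.2, -0.2, 91.3]
force: [4.2, 6.0, -2.1]
gripper_width: 15.3
```

>>> carry_out(increments=[[[0, 0, 0], [0, 0, 0], 1], [[0, 0, 0], [0, 0, 0], 1], [[0, 0, 0], [0, 0, 0], 1], [[0, 0, 0], [0, 0, 0], 1]])

```text
time_s: 6.7
ee_pos: [502.8, -143.2, 230.9]
ee_rot: [-90.2, -0.2, 91.1]
force: [4.2, 6.2, -2.9]
gripper_width: 15.2
```

```bash
python3 s.py
```

```text
t6.70 grasp [ 502.8 -143.2   58.9] rot [-90.2  -0.2  91.1] F [ 4.2  6.2 -2.9] T [ 1.16 -0.88 -0.83] w 15.2
```

```bash
python3 - <<'E'
import json; json.dump([502,-144,59,91.33],open('cmd.json','w'))
E
python3 d.py _,_,150,_ 493.5,72.5,150,90 _,_,60,_ | sed 's/np.float64//g'
```

```text
_,_,150,_ -> [[0, (-0.0), 0], [(0.0), (-91.0), (-0.0)]] rows>=2.2
493.5,72.5,150,90 -> [[0, (0.023), 0], [(216.6), (-0.0), (3.5)]] rows>=5.2
_,_,60,_ -> [[0, (-0.0), 0], [(0.0), (90.0), (-0.0)]] rows>=2.2
```

>>> carry_out(increments=[[[0, 0, 0], [0, 0, 0], 0], [[0, 0, 0], [0, 0, 0], 0], [[0, 0, 0], [0, 0, 0], 0], [[0, 0, 0], [0, 0, 0], 0], [[0, 0, 0], [0, -91, 0], 0], [[0, 0, 0], [0, -91, 0], 0], [[0, 0, 0], [0, -91, 0], 0], [[0, 0, 0], [0, -91, 0], 0]])

```text
time_s: 7.37
ee_pos: [502.7, -144.4, 325.3]
ee_rot: [-90.4, 0.2, 91.3]
force: [-0.1, 0.4, 0.4]
gripper_width: 65.6
```

>>> carry_out(increments=[[[0, 0.023, 0], [216.6, 0, 3.5], 0], [[0, 0.023, 0], [216.6, 0, 3.5], 0], [[0, 0.023, 0], [216.6, 0, 3.5], 0], [[0, 0.023, 0], [216.6, 0, 3.5], 0], [[0, 0.023, 0], [216.6, 0, 3.5], 0], [[0, 0.023, 0], [216.6, 0, 3.5], 0], [[0, 0.023, 0], [216.6, 0, 3.5], 0], [[0, 0.023, 0], [216.6, 0, 3.5], 0]])

```text
time_s: 8.03
ee_pos: [493.1, 72.3, 320.7]
ee_rot: [-89.9, 0.1, 90.1]
force: [-0.1, -0.7, 0.0]
gripper_width: 90.9
```

>>> carry_out(increments=[[[0, 0, 0], [0, 106, 0], 0], [[0, 0, 0], [0, 106, 0], 0], [[0, 0, 0], [0, 106, 0], 0], [[0, 0, 0], [0, 106, 0], 0], [[0, 0, 0], [0, 106, 0], 0], [[0, 0, 0], [0, 106, 0], 0]])

```text
time_s: 8.53
ee_pos: [494.3, 71.4, 216.9]
ee_rot: [-90.1, 0.0, 89.9]
force: [1.0, 0.2, 0.1]
gripper_width: 91.4
```

>>> carry_out(increments=[[[0, 0, 0], [0, 0, 0], 0.8], [[0, 0, 0], [0, 0, 0], 0.8], [[0, 0, 0], [0, 0, 0], 0.8], [[0, 0, 0], [0, 0, 0], 0.8], [[0, 0, 0], [0, 0, 0], 0.8], [[0, 0, 0], [0, 0, 0], 0.8], [[0, 0, 0], [0, 0, 0], 0.8], [[0, 0, 0], [0, 0, 0], 0.8], [[0, 0, 0], [0, 0, 0], 0.8], [[0, 0, 0], [0, 0, 0], 0.8]], force=10)

```text
time_s: 9.37
ee_pos: [493.5, 72.5, 215.9]
ee_rot: [-90.0, -0.0, 90.0]
force: [-1.0, 0.2, -0.2]
gripper_width: 27.5
```

>>> carry_out(increments=[[[0, 0, 0], [0, 0, 0], 0.8], [[0, 0, 0], [0, 0, 0], 0.8], [[0, 0, 0], [0, 0, 0], 0.8]])

```text
time_s: 9.62
ee_pos: [493.5, 72.4, 215.9]
ee_rot: [-90.0, -0.0, 90.0]
force: [0.2, 0.3, -0.5]
gripper_width: 24.7
```

>>> carry_out(increments=[[[0, 0, 0], [0, -60, 0], 0.8], [[0, 0, 0], [0, -60, 0], 0.8], [[0, 0, 0], [0, -60, 0], 0.8], [[0, 0, 0], [37.5, -60, 108.5], 0.8], [[0, 0, 0], [37.5, -60, 108.5], 0.8], [[0, 0, 0], [37.5, -60, 108.5], 0.8], [[0, 0, 0], [37.5, -60, 108.5], 0.8], [[0, 0, 0], [37.5, -60, 108.5], 0.8]])

```text
time_s: 10.28
ee_pos: [383.5, 110.1, 275.4]
ee_rot: [-89.9, 0.0, 90.1]
force: [0.5, 0.8, -0.3]
gripper_width: 24.8
```

>>> carry_out(increments=[[[0, 0, 0], [0, 35, 0], 0.8], [[0, 0, 0], [0, 60, 0], 0.8], [[0, 0, 0], [0, 72, 0], 0.8], [[0, 0, 0], [0, 77, 0], 0.8], [[0, 0, 0], [0, 77.5, 0], 0.8], [[0, 0, 0], [0, 77.5, 0], 0.8], [[0, 0, 0], [0, 77.5, 0], 0.8]])

```text
time_s: 10.87
ee_pos: [385.9, 110.0, 198.8]
ee_rot: [-90.1, -0.0, 90.0]
force: [0.5, 0.6, -0.1]
gripper_width: 24.7
```

>>> carry_out(increments=[[[0, 0, 0], [0, 0, 0], 0.3], [[0, 0, 0], [0, 0, 0], 0.3], [[0, 0, 0], [0, 0, 0], 0.3], [[0, 0, 0], [0, 0, 0], 0.3], [[0, 0, 0], [0, 0, 0], 0.3], [[0, 0, 0], [0, -120, 0], 0.3], [[0, 0, 0], [0, -120, 0], 0.3], [[0, 0, 0], [0, -120, 0], 0.3], [[0, 0, 0], [0, -120, 0], 0.3], [[0, 0, 0], [0, -120, 0], 0.3]])

```text
time_s: 11.7
ee_pos: [385.4, 110.1, 320.4]
ee_rot: [-90.3, -0.1, 90.0]
force: [-0.7, 0.2, -0.5]
gripper_width: 63.7
```

```bash
python3 - <<'E'
import json; json.dump([385,110,146.5,90],open('cmd.json','w'))
E
python3 s.py
python3 d.py 400,-100,146.5,50 380,-387,146.5,6.3 | sed 's/np.float64//g'
python3 - <<'E'
from h import *
for n in ('scene','top'):
    f=grab(n)
    for o in comps(f,30,46):
        if o[2][1]>-500 and o[2][0]<600 and o[2][1]<260: print(n,*o)
    for o in comps(f,50,85,8):
        if o[2][0]<520 and -200<o[2][1]<150:print(n,'hi',*o)
E
```

```text
t11.70 grasp [385.4 110.1 148.4] rot [-90.3  -0.1  90. ] F [-0.7  0.2 -0.5] T [0.06 0.05 0.  ] w 63.7
400,-100,146.5,50 -> [[0, (0.698), 0], [(-210.0), (-0.0), (-15.0)]] rows>=5.6
380,-387,146.5,6.3 -> [[0, (0.763), 0], [(-232.7), (-0.0), (-169.1)]] rows>=6.9
scene [230. 203.] 240 [589.9 119.2  31.9] [565.8  93.2] [132.3 265.1] 37.5
scene [189. 238.] 43 [378.4  99.6  37.7] [380.7 101.7] [12.  24.5] 54.9
scene [286. 242.] 115 [ 491.8 -153.8   35.3] [ 492.3 -158.2] [40.8 49.7] 60.4
scene [320. 254.] 416 [ 498.7 -262.9   38.6] [ 500.4 -260.8] [ 49.5 102.9] 1.0
scene [361. 272.] 376 [ 488.  -388.1   38.9] [ 490.6 -385.9] [ 33.2 100.5] 0.4
scene [296. 283.] 438 [ 378.8 -255.6   38.9] [ 380.3 -254.1] [102.1  39.6] 82.6
scene [343. 303.] 581 [ 376.2 -390.3   39. ] [ 377.9 -388. ] [ 56.8 101.4] 6.2
scene hi [186. 230.] 81 [381.4 103.1  67.9] [383.3 105.5] [21.  22.5] 87.9
scene hi [284. 235.] 98 [ 495.6 -147.1   59.7] [ 499.6 -145. ] [15.2 54.9] 87.4
top [197. 236.] 333 [591.5 127.3  33.1] [573.6  90.2] [128.3 250.3] 34.9
top [280. 257.] 83 [ 502.2 -156.4   34. ] [ 498.  -160.5] [28.9 55.7] 79.3
top [314. 257.] 295 [ 502.  -259.5   39.5] [ 502.5 -259.5] [44.4 98.4] 1.9
top [270. 257.] 41 [ 502.3 -126.5   35.5] [ 502.8 -123.3] [19.2 30.7] 89.0
top [355. 260.] 237 [ 493.6 -386.4   39.5] [ 492.6 -383.9] [28.2 97.8] 0.1
top [356. 297.] 344 [ 381.9 -385.9   40. ] [ 381.5 -386.6] [ 51.9 100. ] 6.3
top [312. 297.] 269 [ 381.9 -251.2   39.6] [ 382.4 -252.3] [100.2  36.1] 82.2
top hi [275. 256.] 87 [ 502.9 -143.2   60.5] [ 503.1 -142.7] [14.  54.1] 86.3
```

>>> carry_out(increments=[[[0, 0.698, 0], [-210, 0, -15], 0], [[0, 0.698, 0], [-210, 0, -15], 0], [[0, 0.698, 0], [-210, 0, -15], 0], [[0, 0.698, 0], [-210, 0, -15], 0], [[0, 0.698, 0], [-210, 0, -15], 0], [[0, 0.698, 0], [-210, 0, -15], 0], [[0, 0.698, 0], [-210, 0, -15], 0]])

```text
time_s: 12.38
ee_pos: [399.6, -102.2, 316.6]
ee_rot: [-89.8, 0.1, 49.7]
force: [-0.6, -0.9, 0.0]
gripper_width: 91.2
```

>>> carry_out(increments=[[[0, 0.763, 0], [-232.7, 0, -169.1], 0], [[0, 0.763, 0], [-232.7, 0, -169.1], 0], [[0, 0.763, 0], [-232.7, 0, -169.1], 0], [[0, 0.763, 0], [-232.7, 0, -169.1], 0], [[0, 0.763, 0], [-232.7, 0, -169.1], 0], [[0, 0.763, 0], [-232.7, 0, -169.1], 0], [[0, 0.763, 0], [-232.7, 0, -169.1], 0], [[0, 0.763, 0], [-232.7, 0, -169.1], 0], [[0, 0.763, 0], [-232.7, 0, -169.1], 0]])

```text
time_s: 13.13
ee_pos: [380.3, -387.2, 316.5]
ee_rot: [-89.8, 0.1, 6.3]
force: [0.5, 0.6, -0.5]
gripper_width: 91.0
```

>>> carry_out(increments=[[[0, 0, 0], [0, 110, 0], 0], [[0, 0, 0], [0, 110, 0], 0], [[0, 0, 0], [0, 110, 0], 0], [[0, 0, 0], [0, 110, 0], 0], [[0, 0, 0], [0, 110, 0], 0], [[0, 0, 0], [0, 110.5, 0], 0]])

```text
time_s: 13.63
ee_pos: [381.1, -386.3, 209.2]
ee_rot: [-90.1, -0.1, 6.4]
force: [0.9, -0.5, 0.0]
gripper_width: 91.3
```

>>> carry_out(increments=[[[0, 0, 0], [0, 0, 0], 0.8], [[0, 0, 0], [0, 0, 0], 0.8], [[0, 0, 0], [0, 0, 0], 0.8], [[0, 0, 0], [0, 0, 0], 0.8], [[0, 0, 0], [0, 0, 0], 0.8], [[0, 0, 0], [0, 0, 0], 0.8], [[0, 0, 0], [0, 0, 0], 0.8], [[0, 0, 0], [0, 0, 0], 0.8], [[0, 0, 0], [0, 0, 0], 0.8], [[0, 0, 0], [0, 0, 0], 0.8]], force=35)

```text
time_s: 14.47
ee_pos: [380.0, -387.1, 208.1]
ee_rot: [-90.0, 0.0, 6.3]
force: [-1.9, 1.1, 4.5]
gripper_width: 52.3
```

```bash
python3 s.py
python3 d.py _,_,36,_ _,_,130,_ 420,-130,130,50 533,124,130,90.6 _,_,65,_ _,_,55,_| sed 's/np.float64//g'
```

```text
t14.47 grasp [ 380.  -387.1   36.1] rot [-90.    0.    6.3] F [-1.9  1.1  4.5] T [-0.09  0.38 -0.02] w 52.3
_,_,36,_ -> [[0, (-0.0), 0], [(0.0), (110.5), (0.0)]] rows>=2.6
_,_,130,_ -> [[0, (-0.0), 0], [(0.0), (-94.0), (0.0)]] rows>=2.3
420,-130,130,50 -> [[0, (-0.763), 0], [(67.9), (-0.0), (251.0)]] rows>=6.2
533,124,130,90.6 -> [[0, (-0.708), 0], [(267.3), (-0.0), (76.7)]] rows>=6.7
_,_,65,_ -> [[0, (-0.0), 0], [(0.0), (65.0), (-0.0)]] rows>=1.6
_,_,55,_ -> [[0, (-0.0), 0], [(0.0), (10.0), (-0.0)]] rows>=0.2
```

>>> carry_out(increments=[[[0, 0, 0], [0, -94, 0], 0.8], [[0, 0, 0], [0, -94, 0], 0.8], [[0, 0, 0], [0, -94, 0], 0.8], [[0, 0, 0], [0, -94, 0], 0.8], [[0, 0, 0], [0, -94, 0], 0.8]])

```text
time_s: 14.88
ee_pos: [379.7, -386.5, 300.7]
ee_rot: [-89.9, 0.1, 6.3]
force: [-1.1, -0.1, -5.6]
gripper_width: 52.0
```

>>> carry_out(increments=[[[0, -0.763, 0], [67.9, 0, 251], 0.8], [[0, -0.763, 0], [67.9, 0, 251], 0.8], [[0, -0.763, 0], [67.9, 0, 251], 0.8], [[0, -0.763, 0], [67.9, 0, 251], 0.8], [[0, -0.763, 0], [67.9, 0, 251], 0.8], [[0, -0.763, 0], [67.9, 0, 251], 0.8], [[0, -0.763, 0], [67.9, 0, 251], 0.8], [[0, -0.763, 0], [67.9, 0, 251], 0.8]])

```text
time_s: 15.55
ee_pos: [419.2, -127.2, 299.4]
ee_rot: [-89.6, 0.1, 50.3]
force: [-0.2, -1.2, -5.0]
gripper_width: 51.7
```

>>> carry_out(increments=[[[0, -0.708, 0], [267.3, 0, 76.7], 0.8], [[0, -0.708, 0], [267.3, 0, 76.7], 0.8], [[0, -0.708, 0], [267.3, 0, 76.7], 0.8], [[0, -0.708, 0], [267.3, 0, 76.7], 0.8], [[0, -0.708, 0], [267.3, 0, 76.7], 0.8], [[0, -0.708, 0], [267.3, 0, 76.7], 0.8], [[0, -0.708, 0], [267.3, 0, 76.7], 0.8], [[0, -0.708, 0], [267.3, 0, 76.7], 0.8], [[0, -0.708, 0], [267.3, 0, 76.7], 0.8]])

```text
time_s: 16.3
ee_pos: [533.4, 124.1, 299.5]
ee_rot: [-89.8, 0.1, 90.6]
force: [-0.8, -0.8, -4.7]
gripper_width: 51.7
```

>>> carry_out(increments=[[[0, 0, 0], [0, 40, 0], 0.8], [[0, 0, 0], [0, 60, 0], 0.8], [[0, 0, 0], [0, 65, 0], 0.8], [[0, 0, 0], [0, 65, 0], 0.8], [[0, 0, 0], [0, 65, 0], 0.8]])

```text
time_s: 16.72
ee_pos: [533.3, 122.9, 237.1]
ee_rot: [-90.0, 0.0, 90.5]
force: [0.1, 0.5, -4.6]
gripper_width: 51.9
```

```bash
python3 s.py
python3 - <<'E'
from h import *
f=grab('scene'); cv2.imwrite('pics/p1.png',cv2.resize(f['frame'][140:270,170:300],None,fx=5,fy=5,interpolation=cv2.INTER_CUBIC))
E
```

```text
t16.72 grasp [533.3 122.9  65.1] rot [-90.    0.   90.5] F [ 0.1  0.5 -4.6] T [ 0.02 -0.11  0.03] w 51.9
```

View pics/p1.png

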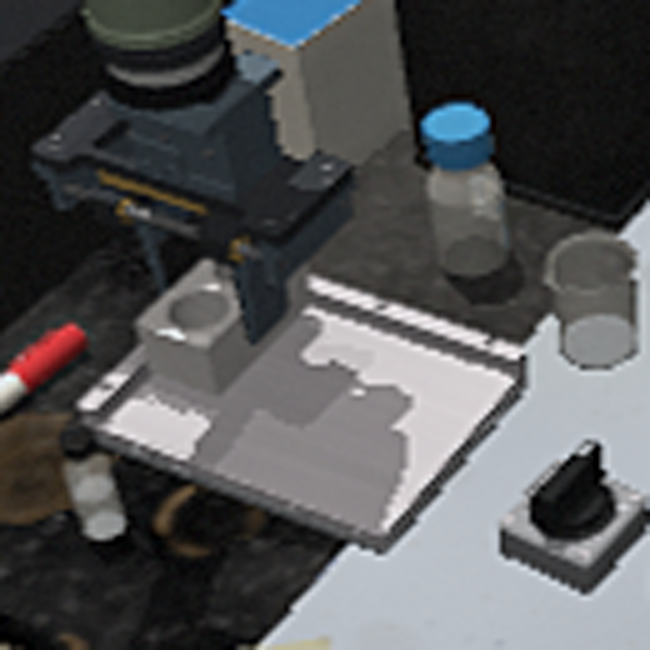

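>>> carry_out(increments=[[[0, 0, 0], [0, 6, 0], 0.8], [[0, 0, 0], [0, 10, 0], 0.8], [[0, 0, 0], [0, 10, 0], 0.8], [[0, 0, 0], [0, 10, 0], 0.8], [[0, 0, 0], [0, 10, -2], 0.8], [[0, 0, 0], [0, 10, -4], 0.8], [[0, 0, 0], [0, 10, -5], 0.8], [[0, 0, 0], [0, 10, -5], 0.8]])

```text
time_s: 17.43
ee_pos: [538.3, 124.2, 227.1]
ee_rot: [-90.0, -0.0, 90.6]
force: [-0.1, 0.6, -3.7]
gripper_width: 52.1
```

>>> carry_out(increments=[[[0, 0, 0], [0, 0, -1], 0.8], [[0, 0, 0], [0, 0, -2], 0.8], [[0, 0, 0], [0, 0, -2], 0.8]])

```text
time_s: 17.68
ee_pos: [539.2, 124.1, 226.7]
ee_rot: [-89.8, 0.0, 90.6]
force: [-4.2, 0.8, -3.1]
gripper_width: 51.8
```

>>> carry_out(increments=[[[0, 0, 0], [0, 0, -1], 0.8], [[0, 0, 0], [0, 0, -1], 0.8]])

```text
time_s: 17.85
ee_pos: [539.7, 124.1, 226.5]
ee_rot: [-89.7, 0.0, 90.6]
force: [-6.9, 0.5, -1.4]
gripper_width: 51.7
```

>>> carry_out(increments=[[[0, 0, 0], [0, 0, -1], 0.8], [[0, 0, 0], [0, 0, -1], 0.8]])

```text
time_s: 18.02
ee_pos: [540.1, 124.1, 226.5]
ee_rot: [-89.6, 0.0, 90.6]
force: [-8.3, 0.7, 0.1]
gripper_width: 51.7
```

>>> carry_out(increments=[[[0, 0, 0], [2, 0, 0], 0.8], [[0, 0, 0], [3, 0, 0], 0.8], [[0, 0, 0], [3, 0, 0], 0.8]])

```text
time_s: 18.27
ee_pos: [540.0, 125.9, 226.5]
ee_rot: [-89.6, 0.2, 90.6]
force: [-7.8, -7.3, 0.9]
gripper_width: 52.0
```

>>> carry_out(increments=[[[0, 0, 0], [1, 0, 0], 0.8], [[0, 0, 0], [2, 0, 0], 0.8], [[0, 0, 0], [2, 0, 0], 0.8]])

```text
time_s: 18.52
ee_pos: [540.0, 127.7, 226.5]
ee_rot: [-89.6, 0.2, 90.6]
force: [-7.4, -6.6, 0.7]
gripper_width: 51.8
```

>>> carry_out(increments=[[[0, 0, 0], [1, 0, 0], 0.8], [[0, 0, 0], [2, 0, 0], 0.8], [[0, 0, 0], [2, 0, 0], 0.8]])

```text
time_s: 18.77
ee_pos: [540.0, 129.6, 226.5]
ee_rot: [-89.6, 0.2, 90.6]
force: [-8.1, -5.9, 1.2]
gripper_width: 51.5
```

>>> carry_out(increments=[[[0, 0, 0], [1, 0, 0], 0.8], [[0, 0, 0], [2, 0, 0], 0.8], [[0, 0, 0], [2, 0, 0], 0.8]])

```text
time_s: 19.02
ee_pos: [540.0, 130.9, 226.5]
ee_rot: [-89.6, 0.4, 90.7]
force: [-7.7, -10.4, 1.9]
gripper_width: 51.9
```

>>> carry_out(increments=[[[0, 0, 0], [1, 0, 0], 0.8], [[0, 0, 0], [2, 0, 0], 0.8], [[0, 0, 0], [2, 0, 0], 0.8]])

```text
time_s: 19.27
ee_pos: [540.1, 131.7, 226.6]
ee_rot: [-89.6, 0.5, 90.8]
force: [-7.2, -16.9, 1.3]
gripper_width: 51.7
```

>>> carry_out(increments=[[[0, 0, 0], [0, 0, 0], 0.1], [[0, 0, 0], [0, 0, 0], 0.1], [[0, 0, 0], [0, 0, 0], 0.1], [[0, 0, 0], [-3, 0, 0], 0.1], [[0, 0, 0], [-3, 0, 0], 0.1], [[0, 0, 0], [-3, -95, 0], 0.1], [[0, 0, 0], [-3, -95, 0], 0.1], [[0, 0, 0], [-3, -95, 0], 0.1], [[0, 0, 0], [-3, -95, 0], 0.1]])

```text
time_s: 20.02
ee_pos: [543.3, 132.6, 326.6]
ee_rot: [-90.6, -0.1, 90.6]
force: [-0.4, 0.5, -0.1]
gripper_width: 82.3
```

```bash
python3 - <<'E'
import json; json.dump([542,132,150,90.6],open('cmd.json','w'))
E
python3 s.py; python3 d.py 470,-60,150,45 501.5,-260,140,0.5  _,_,36,_ | sed 's/np.float64//g'
```

```text
t20.02 grasp [543.3 132.6 154.6] rot [-90.6  -0.1  90.6] F [-0.4  0.5 -0.1] T [ 0.03 -0.04  0.02] w 82.3
470,-60,150,45 -> [[0, (0.796), 0], [(-191.2), (-0.0), (74.0)]] rows>=6.4
501.5,-260,140,0.5 -> [[0, (0.777), 0], [(-119.2), (10.0), (-163.7)]] rows>=6.2
_,_,36,_ -> [[0, (-0.0), 0], [(0.0), (104.0), (0.0)]] rows>=2.5
```

Move to the waypoint, then look from there (checking the other blocks for a knock too).

>>> carry_out(increments=[[[0, 0.796, 0], [-191.2, 0, 74], 0], [[0, 0.796, 0], [-191.2, 0, 74], 0], [[0, 0.796, 0], [-191.2, 0, 74], 0], [[0, 0.796, 0], [-191.2, 0, 74], 0], [[0, 0.796, 0], [-191.2, 0, 74], 0], [[0, 0.796, 0], [-191.2, 0, 74], 0], [[0, 0.796, 0], [-191.2, 0, 74], 0], [[0, 0.796, 0], [-191.2, 0, 74], 0]])

```text
time_s: 20.68
ee_pos: [469.4, -60.6, 321.0]
ee_rot: [-89.9, 0.0, 44.8]
force: [-0.7, 0.1, 0.5]
gripper_width: 91.4
```

```bash
cat > look.py <<'E'
from h import *
import sys
for n in ('scene','top'):
    f=grab(n)
    if len(sys.argv)>1: cv2.imwrite(f'pics/{sys.argv[1]}_{n}.png',cv2.resize(f['frame'][140:270,170:300] if n=='scene' else f['frame'][210:300,155:275],None,fx=5,fy=5,interpolation=cv2.INTER_CUBIC))
    for lo,hi in((36,46),(53,64)):
        for o in comps(f,lo,hi,60):
            if 340<o[2][0]<640 and -500<o[2][1]<170: print(n,*o)
E
python3 look.py a
```

```text
scene [216. 207.] 87 [514.4 102.5  41.6] [528.2 107.3] [ 42.9 112.1] 64.6
scene [343. 267.] 623 [ 484.1 -339.1   39.4] [ 479.6 -341.3] [ 48.2 200.9] 3.5
scene [296. 283.] 347 [ 378.4 -254.3   39.6] [ 379.9 -254.1] [102.2  39. ] 82.4
scene [214. 199.] 270 [534.  126.5  57. ] [538.1 128.1] [104.4  57. ] 0.5
scene [284. 234.] 83 [ 498.6 -146.    59.2] [ 500.  -145.7] [14.9 53.5] 85.4
top [338. 263.] 444 [ 487.5 -332.1   40.5] [ 482.  -339.5] [ 44.1 198.7] 3.7
top [312. 297.] 242 [ 381.6 -254.1   40.7] [ 382.3 -252.5] [99.7 35.9] 82.2
top [182. 241.] 247 [547.  141.6  58.8] [539.2 128.9] [100.4  53.3] 2.1
top [275. 255.] 66 [ 505.1 -142.9   59.3] [ 504. -143.] [52.1 12.7] 1.1
```

View pics/a_scene.png

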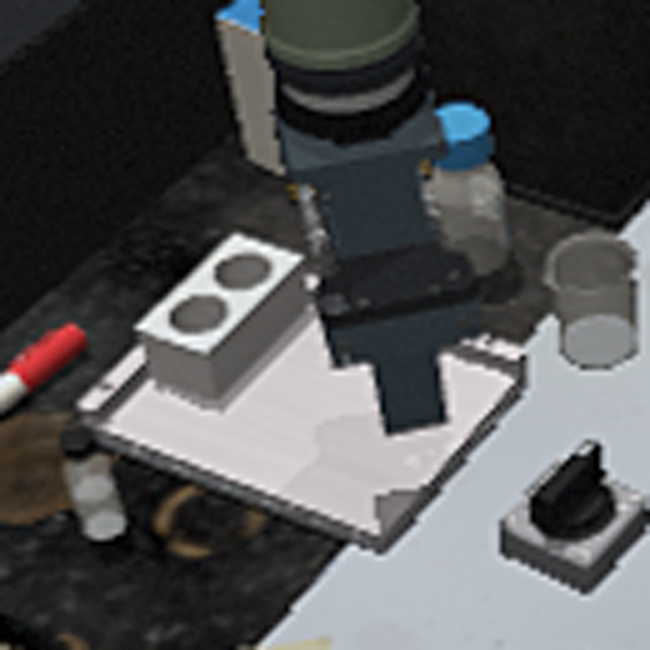

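Run:
```python
from h import *
f=grab('scene'); cv2.imwrite('pics/b1.png',cv2.resize(f['frame'][230:330,270:400],None,fx=5,fy=5,interpolation=cv2.INTER_CUBIC))
for n in('scene','top'):
    f=grab(n);w=cloud(f).reshape(-1,3);w=w[(abs(w[:,2]-40)<4)&(w[:,0]>420)&(w[:,0]<560)&(w[:,1]<-190)&(w[:,1]>-470)]
    for y in range(-450,-230,15):
        q=w[abs(w[:,1]-y)<6]
        if len(q): print(n,y,q[:,0].min().round(),q[:,0].max().round())
    print(w[:,1].min(),w[:,1].max())
```

```text
scene -435 478.0 509.0
scene -420 476.0 507.0
scene -405 477.0 507.0
scene -390 475.0 504.0
scene -375 473.0 503.0
scene -360 472.0 500.0
scene -345 457.0 502.0
scene -330 455.0 503.0
scene -315 454.0 500.0
scene -300 452.0 502.0
scene -285 452.0 498.0
scene -270 452.0 498.0
scene -255 450.0 499.0
scene -240 453.0 494.0
-441.35974755294967 -240.94264269094077
top -435 485.0 509.0
top -420 482.0 509.0
top -405 481.0 506.0
top -390 478.0 506.0
top -375 478.0 506.0
top -360 478.0 503.0
top -345 475.0 503.0
top -330 460.0 503.0
top -315 460.0 503.0
top -300 457.0 499.0
top -285 457.0 499.0
top -270 457.0 499.0
top -255 454.0 496.0
top -240 454.0 496.0
-438.5835854782615 -241.40871495250704
```

View pics/b1.png

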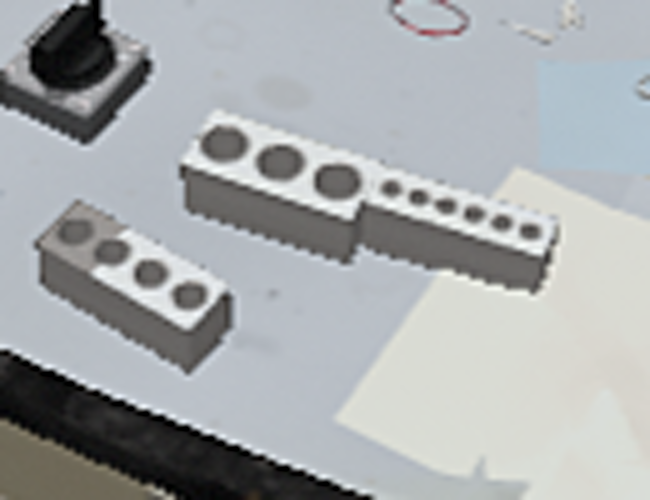

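```bash
cat > setc.py <<'E'
import json,sys; json.dump([float(v) for v in sys.argv[1:5]],open('cmd.json','w'))
E
python3 setc.py 470 -60 150 45; python3 d.py 477.5,-291,140,4 _,_,36,_ _,_,130,_ 470,-60,130,50 535,59,130,90.8 _,_,55,_| sed 's/np.float64//g'
```

```text
477.5,-291,140,4 -> [[0, (0.716), 0], [(-158.0), (10.0), (-168.6)]] rows>=5.7
_,_,36,_ -> [[0, (-0.0), 0], [(0.0), (104.0), (0.0)]] rows>=2.5
_,_,130,_ -> [[0, (-0.0), 0], [(0.0), (-94.0), (0.0)]] rows>=2.3
470,-60,130,50 -> [[0, (-0.803), 0], [(8.5), (-0.0), (230.9)]] rows>=6.4
535,59,130,90.8 -> [[0, (-0.712), 0], [(133.0), (-0.0), (26.7)]] rows>=5.7
_,_,55,_ -> [[0, (-0.0), 0], [(0.0), (75.0), (-0.0)]] rows>=1.8
```

>>> carry_out(increments=[[[0, 0.716, 0], [-158, 10, -168.6], 0], [[0, 0.716, 0], [-158, 10, -168.6], 0], [[0, 0.716, 0], [-158, 10, -168.6], 0], [[0, 0.716, 0], [-158, 10, -168.6], 0], [[0, 0.716, 0], [-158, 10, -168.6], 0], [[0, 0.716, 0], [-158, 10, -168.6], 0], [[0, 0.716, 0], [-158, 10, -168.6], 0], [[0, 0.716, 0], [-158, 10, -168.6], 0]])

```text
time_s: 21.6
ee_pos: [477.4, -291.4, 311.3]
ee_rot: [-89.9, 0.0, 3.9]
force: [0.6, 1.3, -0.8]
gripper_width: 91.1
```

>>> carry_out(increments=[[[0, 0, 0], [0, 104, 0], 0], [[0, 0, 0], [0, 104, 0], 0], [[0, 0, 0], [0, 104, 0], 0], [[0, 0, 0], [0, 104, 0], 0], [[0, 0, 0], [0, 104, 0], 0]])

```text
time_s: 22.02
ee_pos: [477.5, -289.4, 207.4]
ee_rot: [-89.9, 0.1, 4.1]
force: [0.6, 0.1, -0.1]
gripper_width: 91.5
```

>>> carry_out(increments=[[[0, 0, 0], [0, 0, 0], 0.8], [[0, 0, 0], [0, 0, 0], 0.8], [[0, 0, 0], [0, 0, 0], 0.8], [[0, 0, 0], [0, 0, 0], 0.8], [[0, 0, 0], [0, 0, 0], 0.8], [[0, 0, 0], [0, 0, 0], 0.8], [[0, 0, 0], [0, 0, 0], 0.8], [[0, 0, 0], [0, 0, 0], 0.8], [[0, 0, 0], [0, 0, 0], 0.8], [[0, 0, 0], [0, 0, 0], 0.8]])

```text
time_s: 22.85
ee_pos: [477.3, -290.8, 208.1]
ee_rot: [-90.0, 0.0, 4.0]
force: [-1.0, 0.2, 2.6]
gripper_width: 43.8
```

>>> carry_out(increments=[[[0, 0, 0], [0, 0, 0], 0.8], [[0, 0, 0], [0, -94, 0], 0.8], [[0, 0, 0], [0, -94, 0], 0.8], [[0, 0, 0], [0, -94, 0], 0.8], [[0, 0, 0], [0, -94, 0], 0.8], [[0, 0, 0], [0, -94, 0], 0.8]])

```text
time_s: 23.35
ee_pos: [476.8, -290.4, 301.0]
ee_rot: [-89.9, 0.1, 4.0]
force: [-0.5, 0.6, -4.4]
gripper_width: 43.7
```

>>> carry_out(increments=[[[0, -0.803, 0], [8.5, 0, 230.9], 0.8], [[0, -0.803, 0], [8.5, 0, 230.9], 0.8], [[0, -0.803, 0], [8.5, 0, 230.9], 0.8], [[0, -0.803, 0], [8.5, 0, 230.9], 0.8], [[0, -0.803, 0], [8.5, 0, 230.9], 0.8], [[0, -0.803, 0], [8.5, 0, 230.9], 0.8], [[0, -0.803, 0], [8.5, 0, 230.9], 0.8], [[0, -0.803, 0], [8.5, 0, 230.9], 0.8]])

```text
time_s: 24.02
ee_pos: [468.8, -58.2, 299.3]
ee_rot: [-89.7, 0.2, 50.2]
force: [0.1, -0.4, -3.9]
gripper_width: 44.0
```

>>> carry_out(increments=[[[0, -0.712, 0], [133, 0, 26.7], 0.8], [[0, -0.712, 0], [133, 0, 26.7], 0.8], [[0, -0.712, 0], [133, 0, 26.7], 0.8], [[0, -0.712, 0], [133, 0, 26.7], 0.8], [[0, -0.712, 0], [133, 0, 26.7], 0.8], [[0, -0.712, 0], [133, 0, 26.7], 0.8], [[0, -0.712, 0], [133, 0, 26.7], 0.8], [[0, -0.712, 0], [133, 0, 26.7], 0.8]])

```text
time_s: 24.68
ee_pos: [534.7, 58.5, 300.2]
ee_rot: [-89.8, 0.0, 90.5]
force: [-0.4, -0.5, -3.6]
gripper_width: 44.0
```

>>> carry_out(increments=[[[0, 0, 0], [0, 35, 0], 0.8], [[0, 0, 0], [0, 60, 0], 0.8], [[0, 0, 0], [0, 72, 0], 0.8], [[0, 0, 0], [0, 75, 0], 0.8], [[0, 0, 0], [0, 75, 0], 0.8], [[0, 0, 0], [0, 75, 0], 0.8], [[0, 0, 0], [0, 75, -2], 0.8], [[0, 0, 0], [0, 75, -4], 0.8], [[0, 0, 0], [0, 75, -4], 0.8]])

```text
time_s: 25.43
ee_pos: [539.7, 59.1, 227.1]
ee_rot: [-90.1, -0.0, 90.7]
force: [0.4, -0.1, -3.7]
gripper_width: 43.9
```

>>> carry_out(increments=[[[0, 0, 0], [0, 0, -1], 0.8], [[0, 0, 0], [0, 0, -2], 0.8], [[0, 0, 0], [0, 0, -2], 0.8]])

```text
time_s: 25.68
ee_pos: [540.6, 59.2, 226.8]
ee_rot: [-89.9, 0.0, 90.8]
force: [-2.3, -0.5, -3.0]
gripper_width: 43.8
```

>>> carry_out(increments=[[[0, 0, 0], [0, 0, -2], 0.8], [[0, 0, 0], [0, 0, -2], 0.8], [[0, 0, 0], [0, 0, -2], 0.4], [[0, 0, 0], [0, 0, -2], 0.4], [[0, 0, 0], [0, 0, -2], 0.4], [[0, 0, 0], [0, 0, -2], 0.4], [[0, 0, 0], [0, -55, -2], 0.4], [[0, 0, 0], [0, -55, -2], 0.4], [[0, 0, 0], [0, -55, -2], 0.4]])

```text
time_s: 26.43
ee_pos: [544.6, 59.4, 285.9]
ee_rot: [-90.5, -0.0, 90.8]
force: [-0.1, 0.8, 1.3]
gripper_width: 55.2
```

>>> carry_out(increments=[[[0, 0, 0], [-48, 0, 2], 1], [[0, 0, 0], [-48, 0, 2], 1], [[0, 0, 0], [-48, 0, 2], 1], [[0, 0, 0], [-48, 0, 2], 1], [[0, 0, 0], [-48, 0, 2], 1], [[0, 0, 0], [-48, 0, 2], 1], [[0, 0, 0], [-48, 0, 2], 1], [[0, 0, 0], [-48, 0, 2], 1]])

```text
time_s: 27.1
ee_pos: [541.7, 11.9, 281.8]
ee_rot: [-90.0, -0.0, 90.8]
force: [0.1, 0.9, 0.9]
gripper_width: 4.1
```

>>> carry_out(increments=[[[0, 0, 0], [0, 40, 0], 1], [[0, 0, 0], [0, 60, 0], 1], [[0, 0, 0], [0, 66, 0], 1], [[0, 0, 0], [0, 66, 0], 1], [[0, 0, 0], [0, 66, 0], 1]])

```text
time_s: 27.52
ee_pos: [542.1, 11.4, 216.5]
ee_rot: [-90.1, -0.0, 90.8]
force: [0.6, -0.0, 0.2]
gripper_width: 0.7
```

```bash
python3 s.py; python3 look.py b
```

```text
t27.52 grasp [542.1  11.4  44.5] rot [-90.1  -0.   90.8] F [ 0.6 -0.   0.2] T [ 0.05 -0.02  0.02] w 0.7
scene [214. 208.] 78 [499.4 103.6  40.6] [519.5 108.2] [42.6 97.3] 61.7
scene [362. 272.] 294 [ 489.7 -391.6   39.7] [ 490.1 -391. ] [ 32.4 100.1] 4.7
scene [296. 283.] 347 [ 379.1 -255.6   39.4] [ 379.7 -254. ] [101.8  39.5] 82.3
scene [211. 202.] 192 [522.  125.3  57.1] [523.4 126.5] [76.8 56.3] 1.6
scene [229. 210.] 149 [515.8  53.5  57. ] [519.   55.9] [64.7 48.6] 2.9
scene [284. 235.] 83 [ 499.2 -146.4   59.6] [ 499.4 -145.6] [14.5 54.7] 83.5
top [357. 260.] 199 [ 493.6 -386.5   40.4] [ 492.4 -389.2] [28.5 99.9] 5.4
top [312. 297.] 239 [ 384.3 -254.1   40.1] [ 382.4 -252.5] [100.   36.2] 82.6
top [275. 256.] 61 [ 502.4 -143.    60.2] [ 503.5 -143.2] [14.  51.7] 85.4
```

>>> carry_out(increments=[[[0, 0, 0], [6, 0, 0], 1], [[0, 0, 0], [11, 0, 0], 1], [[0, 0, 0], [15, 0, 0], 1], [[0, 0, 0], [19, 0, 0], 1], [[0, 0, 0], [23, 0, 0], 1], [[0, 0, 0], [26, 0, 0], 1], [[0, 0, 0], [29, 0, 0], 1], [[0, 0, 0], [31, 0, 0], 1], [[0, 0, 0], [32, 0, 0], 1]])

```text
time_s: 28.37
ee_pos: [541.3, 43.5, 216.0]
ee_rot: [-90.0, 0.0, 90.8]
force: [0.3, -4.2, 3.0]
gripper_width: 0.5
```

>>> carry_out(increments=[[[0, 0, 0], [2, 0, 0], 1], [[0, 0, 0], [2, 0, 0], 1]])

```text
time_s: 28.53
ee_pos: [541.2, 45.5, 215.9]
ee_rot: [-90.0, -0.0, 90.8]
force: [1.4, -1.9, 2.4]
gripper_width: 0.3
```

>>> carry_out(increments=[[[0, 0, 0], [1, 0, 0], 1], [[0, 0, 0], [2, 0, 0], 1], [[0, 0, 0], [2, 0, 0], 1]])

```text
time_s: 28.78
ee_pos: [541.1, 47.3, 215.9]
ee_rot: [-90.0, -0.0, 90.8]
force: [-0.5, -2.9, 3.6]
gripper_width: 0.5
```

>>> carry_out(increments=[[[0, 0, 0], [1, 0, 0], 1], [[0, 0, 0], [2, 0, 0], 1], [[0, 0, 0], [2, 0, 0], 1]])

```text
time_s: 29.03
ee_pos: [541.1, 48.7, 215.9]
ee_rot: [-90.0, 0.1, 90.8]
force: [0.6, -8.5, 3.5]
gripper_width: 0.5
```

>>> carry_out(increments=[[[0, 0, 0], [1, 0, 0], 1], [[0, 0, 0], [2, 0, 0], 1], [[0, 0, 0], [2, 0, 0], 1]])

```text
time_s: 29.28
ee_pos: [541.1, 49.3, 216.0]
ee_rot: [-90.0, 0.3, 90.9]
force: [0.9, -15.9, 4.0]
gripper_width: 0.4
```

>>> carry_out(increments=[[[0, 0, 0], [1, 0, 0], 1], [[0, 0, 0], [2, 0, 0], 1], [[0, 0, 0], [2, 0, 0], 1]])

```text
time_s: 29.53
ee_pos: [541.2, 49.9, 216.0]
ee_rot: [-90.0, 0.5, 91.0]
force: [1.0, -23.2, 4.5]
gripper_width: 1.0
```

>>> carry_out(increments=[[[0, 0, 0], [-3, 0, 0], 1], [[0, 0, 0], [-6, 0, 0], 1], [[0, 0, 0], [-6, -100, 0], 0], [[0, 0, 0], [-6, -100, 0], 0], [[0, 0, 0], [-6, -100, 0], 0], [[0, 0, 0], [-6, -100, 0], 0]])

```text
time_s: 30.03
ee_pos: [542.2, 48.0, 320.1]
ee_rot: [-90.5, -0.1, 90.7]
force: [0.2, -0.2, -0.3]
gripper_width: 24.5
```

```bash
python3 setc.py 541 47 144 90.8;  python3 d.py 460,-100,144,45 381.2,-253.3,140,-7.5 _,_,36,_ _,_,130,_ 440,-80,130,45 535,19,130,90.8 | sed 's/np.float64//g'; python3 look.py
```

```text
460,-100,144,45 -> [[0, (0.799), 0], [(-145.9), (-0.0), (83.0)]] rows>=6.4
381.2,-253.3,140,-7.5 -> [[0, (0.917), 0], [(-164.1), (4.0), (-52.6)]] rows>=7.3
_,_,36,_ -> [[0, (-0.0), 0], [(0.0), (104.0), (0.0)]] rows>=2.5
_,_,130,_ -> [[0, (-0.0), 0], [(0.0), (-94.0), (0.0)]] rows>=2.3
440,-80,130,45 -> [[0, (-0.917), 0], [(35.6), (-0.0), (179.5)]] rows>=7.3
535,19,130,90.8 -> [[0, (-0.799), 0], [(137.2), (-0.0), (2.8)]] rows>=6.4
scene [222. 212.] 116 [490.9  61.7  41.5] [516.9  81.4] [ 73.8 139.1] 47.7
scene [362. 272.] 290 [ 489.2 -391.9   39.5] [ 489.2 -391.3] [31.9 99.7] 4.8
scene [296. 283.] 340 [ 379.6 -255.    39.8] [ 380.  -253.3] [102.8  39. ] 82.9
scene [220. 201.] 499 [534.8 101.   57.1] [537.5 106.2] [101.9 105.1] 88.9
scene [283. 235.] 87 [ 495.2 -146.6   59.8] [ 500.1 -145.8] [14.3 54.5] 88.1
top [357. 260.] 209 [ 493.7 -386.7   40.6] [ 492.4 -389.5] [28.2 98.9] 4.9
top [311. 297.] 240 [ 384.5 -251.2   40.5] [ 382.4 -252.4] [99.3 36. ] 82.3
top [205. 254.] 63 [510.3  66.7  58.1] [509.5  67.2] [19.5 43.6] 81.4
top [275. 256.] 69 [ 502.5 -143.1   59.9] [ 502.6 -143. ] [54.6 12.4] 1.2
```

>>> carry_out(increments=[[[0, 0.799, 0], [-145.9, 0, 83], 0], [[0, 0.799, 0], [-145.9, 0, 83], 0], [[0, 0.799, 0], [-145.9, 0, 83], 0], [[0, 0.799, 0], [-145.9, 0, 83], 0], [[0, 0.799, 0], [-145.9, 0, 83], 0], [[0, 0.799, 0], [-145.9, 0, 83], 0], [[0, 0.799, 0], [-145.9, 0, 83], 0], [[0, 0.799, 0], [-145.9, 0, 83], 0]])

```text
time_s: 30.8
ee_pos: [459.3, -99.7, 313.8]
ee_rot: [-89.7, 0.1, 44.9]
force: [0.7, -0.6, 0.1]
gripper_width: 85.5
```

>>> carry_out(increments=[[[0, 0.917, 0], [-164.1, 4, -52.6], 0], [[0, 0.917, 0], [-164.1, 4, -52.6], 0], [[0, 0.917, 0], [-164.1, 4, -52.6], 0], [[0, 0.917, 0], [-164.1, 4, -52.6], 0], [[0, 0.917, 0], [-164.1, 4, -52.6], 0], [[0, 0.917, 0], [-164.1, 4, -52.6], 0], [[0, 0.917, 0], [-164.1, 4, -52.6], 0], [[0, 0.917, 0], [-164.1, 4, -52.6], 0], [[0, 0.917, 0], [-164.1, 4, -52.6], 0]])

```text
time_s: 31.55
ee_pos: [380.9, -252.5, 310.4]
ee_rot: [-89.9, 0.2, -7.5]
force: [-0.7, 0.1, 0.3]
gripper_width: 91.2
```

>>> carry_out(increments=[[[0, 0, 0], [0, 104, 0], 0.2], [[0, 0, 0], [0, 104, 0], 0.2], [[0, 0, 0], [0, 104, 0], 0.2], [[0, 0, 0], [0, 104, 0], 0.2], [[0, 0, 0], [0, 104, 0], 0.2]])

```text
time_s: 31.97
ee_pos: [381.0, -252.4, 206.8]
ee_rot: [-89.9, 0.2, -7.4]
force: [0.3, -0.3, 0.2]
gripper_width: 73.1
```

>>> carry_out(increments=[[[0, 0, 0], [0, 0, 0], 0.8], [[0, 0, 0], [0, 0, 0], 0.8], [[0, 0, 0], [0, 0, 0], 0.8], [[0, 0, 0], [0, 0, 0], 0.8], [[0, 0, 0], [0, 0, 0], 0.8], [[0, 0, 0], [0, 0, 0], 0.8], [[0, 0, 0], [0, 0, 0], 0.8], [[0, 0, 0], [0, 0, 0], 0.8], [[0, 0, 0], [0, 0, 0], 0.8], [[0, 0, 0], [0, 0, 0], 0.8]])

```text
time_s: 32.8
ee_pos: [381.1, -253.0, 208.4]
ee_rot: [-90.0, -0.0, -7.6]
force: [-0.9, 0.5, 6.4]
gripper_width: 35.8
```

>>> carry_out(increments=[[[0, 0, 0], [0, 0, 0], 0.8], [[0, 0, 0], [0, -94, 0], 0.8], [[0, 0, 0], [0, -94, 0], 0.8], [[0, 0, 0], [0, -94, 0], 0.8], [[0, 0, 0], [0, -94, 0], 0.8], [[0, 0, 0], [0, -94, 0], 0.8]])

```text
time_s: 33.3
ee_pos: [380.8, -252.6, 301.5]
ee_rot: [-90.0, 0.0, -7.6]
force: [-0.2, 0.3, -3.7]
gripper_width: 36.0
```

>>> carry_out(increments=[[[0, -0.917, 0], [35.6, 0, 179.5], 0.8], [[0, -0.917, 0], [35.6, 0, 179.5], 0.8], [[0, -0.917, 0], [35.6, 0, 179.5], 0.8], [[0, -0.917, 0], [35.6, 0, 179.5], 0.8], [[0, -0.917, 0], [35.6, 0, 179.5], 0.8], [[0, -0.917, 0], [35.6, 0, 179.5], 0.8], [[0, -0.917, 0], [35.6, 0, 179.5], 0.8], [[0, -0.917, 0], [35.6, 0, 179.5], 0.8], [[0, -0.917, 0], [35.6, 0, 179.5], 0.8]])

```text
time_s: 34.05
ee_pos: [439.3, -79.2, 299.4]
ee_rot: [-89.7, 0.2, 45.0]
force: [-0.2, -0.2, -3.5]
gripper_width: 35.7
```

>>> carry_out(increments=[[[0, -0.799, 0], [137.2, 0, 2.8], 0.8], [[0, -0.799, 0], [137.2, 0, 2.8], 0.8], [[0, -0.799, 0], [137.2, 0, 2.8], 0.8], [[0, -0.799, 0], [137.2, 0, 2.8], 0.8], [[0, -0.799, 0], [137.2, 0, 2.8], 0.8], [[0, -0.799, 0], [137.2, 0, 2.8], 0.8], [[0, -0.799, 0], [137.2, 0, 2.8], 0.8], [[0, -0.799, 0], [137.2, 0, 2.8], 0.8]])

```text
time_s: 34.72
ee_pos: [534.7, 19.3, 299.7]
ee_rot: [-89.7, -0.0, 90.7]
force: [-0.7, 0.3, -4.1]
gripper_width: 36.0
```

>>> carry_out(increments=[[[0, 0, 0], [0, 35, 0], 0.8], [[0, 0, 0], [0, 60, 0], 0.8], [[0, 0, 0], [0, 72, 0], 0.8], [[0, 0, 0], [0, 75, 0], 0.8], [[0, 0, 0], [0, 75, 0], 0.8], [[0, 0, 0], [0, 75, 0], 0.8], [[0, 0, 0], [0, 75, -2], 0.8], [[0, 0, 0], [0, 75, -4], 0.8], [[0, 0, 0], [0, 75, -4], 0.8]])

```text
time_s: 35.47
ee_pos: [539.8, 19.3, 226.9]
ee_rot: [-90.1, -0.0, 90.7]
force: [-0.1, -0.4, -3.4]
gripper_width: 35.9
```

>>> carry_out(increments=[[[0, 0, 0], [0, 0, -1], 0.8], [[0, 0, 0], [0, 0, -2], 0.8], [[0, 0, 0], [0, 0, -2], 0.8]])

```text
time_s: 35.72
ee_pos: [540.8, 19.3, 226.8]
ee_rot: [-89.9, -0.0, 90.8]
force: [-1.9, -0.0, -3.1]
gripper_width: 36.0
```

>>> carry_out(increments=[[[0, 0, 0], [0, 0, -1], 0.8], [[0, 0, 0], [0, 0, -2], 0.8], [[0, 0, 0], [0, 0, -2], 0.8]])

```text
time_s: 35.97
ee_pos: [541.7, 19.4, 226.5]
ee_rot: [-89.7, 0.0, 90.8]
force: [-5.9, -0.5, -0.1]
gripper_width: 36.0
```

>>> carry_out(increments=[[[0, 0, 0], [0, 0, 0], 0.5], [[0, 0, 0], [0, 0, 0], 0.5], [[0, 0, 0], [0, 0, 0], 0.5], [[0, 0, 0], [0, 0, 0], 0.5], [[0, 0, 0], [0, -55, 0], 0.5], [[0, 0, 0], [0, -55, 0], 0.5], [[0, 0, 0], [0, -55, 0], 0.5]])

```text
time_s: 36.55
ee_pos: [544.8, 19.4, 285.8]
ee_rot: [-90.5, -0.0, 90.8]
force: [0.0, 1.1, 0.6]
gripper_width: 45.8
```

>>> carry_out(increments=[[[0, 0, 0], [-43, 0, 2], 1], [[0, 0, 0], [-43, 0, 2], 1], [[0, 0, 0], [-43, 0, 2], 1], [[0, 0, 0], [-43, 0, 2], 1], [[0, 0, 0], [-43, 0, 2], 1], [[0, 0, 0], [-43, 0, 2], 1], [[0, 0, 0], [-43, 0, 2], 1]])

```text
time_s: 37.13
ee_pos: [541.8, -23.0, 281.7]
ee_rot: [-90.0, -0.0, 90.8]
force: [0.1, -0.8, -0.0]
gripper_width: 1.8
```

>>> carry_out(increments=[[[0, 0, 0], [0, 40, 0], 1], [[0, 0, 0], [0, 60, 0], 1], [[0, 0, 0], [0, 66, 0], 1], [[0, 0, 0], [0, 66, 0], 1], [[0, 0, 0], [0, 66, 0], 1]])

```text
time_s: 37.55
ee_pos: [542.2, -23.4, 216.4]
ee_rot: [-90.0, -0.0, 90.8]
force: [-0.1, 0.2, 0.6]
gripper_width: 0.6
```

>>> carry_out(increments=[[[0, 0, 0], [6, 0, 0], 1], [[0, 0, 0], [11, 0, 0], 1], [[0, 0, 0], [15, 0, 0], 1], [[0, 0, 0], [19, 0, 0], 1], [[0, 0, 0], [23, 0, 0], 1], [[0, 0, 0], [26, 0, 0], 1], [[0, 0, 0], [29, 0, 0], 1], [[0, 0, 0], [32, 0, 0], 1], [[0, 0, 0], [34, 0, 0], 1], [[0, 0, 0], [34, 0, 0], 1]])

```text
time_s: 38.38
ee_pos: [541.3, 10.8, 215.8]
ee_rot: [-90.0, -0.0, 90.8]
force: [0.5, -2.0, 1.4]
gripper_width: 0.8
```

>>> carry_out(increments=[[[0, 0, 0], [1, 0, 0], 1], [[0, 0, 0], [2, 0, 0], 1], [[0, 0, 0], [2, 0, 0], 1]])

```text
time_s: 38.63
ee_pos: [541.2, 12.3, 215.8]
ee_rot: [-90.0, 0.0, 90.8]
force: [1.6, -3.1, 1.4]
gripper_width: 0.3
```

>>> carry_out(increments=[[[0, 0, 0], [1, 0, 0], 1], [[0, 0, 0], [2, 0, 0], 1], [[0, 0, 0], [2, 0, 0], 1]])

```text
time_s: 38.88
ee_pos: [541.2, 13.0, 215.8]
ee_rot: [-90.0, 0.2, 90.9]
force: [0.4, -12.4, 2.2]
gripper_width: 0.5
```

>>> carry_out(increments=[[[0, 0, 0], [2, 0, 0], 1], [[0, 0, 0], [2, 0, 0], 1], [[0, 0, 0], [-4, 0, 0], 1], [[0, 0, 0], [-4, 0, 0], 1], [[0, 0, 0], [-4, -100, 0], 0], [[0, 0, 0], [-4, -100, 0], 0], [[0, 0, 0], [-4, -100, 0], 0], [[0, 0, 0], [-4, -100, 0], 0]])

```text
time_s: 39.55
ee_pos: [542.3, 11.1, 320.3]
ee_rot: [-90.5, -0.1, 90.7]
force: [1.6, 0.3, -0.1]
gripper_width: 23.7
```

```bash
python3 look.py; python3 setc.py 541 10 144 90.8;  python3 d.py 480,-160,144,50 490.8,-390,140,5 _,_,36,_ _,_,130,_ 470,-150,130,50 535,-12,130,90.8 | sed 's/np.float64//g'
```

```text
scene [227. 215.] 142 [489.9  40.5  41.1] [506.3  63.3] [ 85.1 164.2] 38.0
scene [362. 272.] 289 [ 489.3 -392.1   39.3] [ 489.9 -390.9] [33.7 99.8] 4.0
scene [225. 203.] 709 [534.4  85.   57. ] [536.7  86.3] [138.  104.6] 89.7
scene [284. 235.] 83 [ 499.2 -147.2   59.7] [ 501.1 -145.9] [16.1 54.6] 81.7
top [357. 260.] 207 [ 493.5 -386.7   40.4] [ 492.4 -389.4] [28.6 99.3] 5.2
top [194. 250.] 67 [519.1  99.9  58.1] [517.8 100.4] [24.7 29.3] 80.9
top [275. 256.] 71 [ 504.9 -143.1   60.3] [ 504.  -142.8] [13.9 52.1] 86.3
480,-160,144,50 -> [[0, (0.712), 0], [(-169.1), (-0.0), (63.4)]] rows>=5.7
490.8,-390,140,5 -> [[0, (0.785), 0], [(-169.3), (4.0), (-156.1)]] rows>=6.3
_,_,36,_ -> [[0, (-0.0), 0], [(0.0), (104.0), (0.0)]] rows>=2.5
_,_,130,_ -> [[0, (-0.0), 0], [(0.0), (-94.0), (0.0)]] rows>=2.3
470,-150,130,50 -> [[0, (-0.785), 0], [(0.4), (-0.0), (240.9)]] rows>=6.3
535,-12,130,90.8 -> [[0, (-0.712), 0], [(147.5), (-0.0), (38.9)]] rows>=5.7
```

>>> carry_out(increments=[[[0, 0.712, 0], [-169.1, 0, 63.4], 0], [[0, 0.712, 0], [-169.1, 0, 63.4], 0], [[0, 0.712, 0], [-169.1, 0, 63.4], 0], [[0, 0.712, 0], [-169.1, 0, 63.4], 0], [[0, 0.712, 0], [-169.1, 0, 63.4], 0], [[0, 0.712, 0], [-169.1, 0, 63.4], 0], [[0, 0.712, 0], [-169.1, 0, 63.4], 0], [[0, 0.712, 0], [-169.1, 0, 63.4], 0]])

```text
time_s: 40.32
ee_pos: [479.7, -159.3, 314.2]
ee_rot: [-89.8, 0.0, 50.1]
force: [0.1, 0.0, -0.3]
gripper_width: 85.5
```

>>> carry_out(increments=[[[0, 0.785, 0], [-169.3, 4, -156.1], 0.2], [[0, 0.785, 0], [-169.3, 4, -156.1], 0.2], [[0, 0.785, 0], [-169.3, 4, -156.1], 0.2], [[0, 0.785, 0], [-169.3, 4, -156.1], 0.2], [[0, 0.785, 0], [-169.3, 4, -156.1], 0.2], [[0, 0.785, 0], [-169.3, 4, -156.1], 0.2], [[0, 0.785, 0], [-169.3, 4, -156.1], 0.2], [[0, 0.785, 0], [-169.3, 4, -156.1], 0.2]])

```text
time_s: 40.98
ee_pos: [491.1, -390.1, 310.2]
ee_rot: [-89.9, 0.1, 5.0]
force: [0.0, 0.6, 0.1]
gripper_width: 72.5
```

>>> carry_out(increments=[[[0, 0, 0], [0, 104, 0], 0.3], [[0, 0, 0], [0, 104, 0], 0.3], [[0, 0, 0], [0, 104, 0], 0.3], [[0, 0, 0], [0, 104, 0], 0.3], [[0, 0, 0], [0, 104, 0], 0.3]])

```text
time_s: 41.4
ee_pos: [491.1, -388.2, 206.8]
ee_rot: [-89.8, 0.1, 5.2]
force: [-0.0, -0.2, -0.1]
gripper_width: 63.7
```

>>> carry_out(increments=[[[0, 0, 0], [0, 0, 0], 0.8], [[0, 0, 0], [0, 0, 0], 0.8], [[0, 0, 0], [0, 0, 0], 0.8], [[0, 0, 0], [0, 0, 0], 0.8], [[0, 0, 0], [0, 0, 0], 0.8], [[0, 0, 0], [0, 0, 0], 0.8], [[0, 0, 0], [0, 0, 0], 0.8], [[0, 0, 0], [0, 0, 0], 0.8], [[0, 0, 0], [0, 0, 0], 0.8], [[0, 0, 0], [0, 0, 0], 0.8]])

```text
time_s: 42.23
ee_pos: [490.8, -389.7, 208.6]
ee_rot: [-90.0, -0.0, 5.0]
force: [-1.2, 0.9, 5.8]
gripper_width: 27.5
```

>>> carry_out(increments=[[[0, 0, 0], [0, 0, 0], 0.8], [[0, 0, 0], [0, -94, 0], 0.8], [[0, 0, 0], [0, -94, 0], 0.8], [[0, 0, 0], [0, -94, 0], 0.8], [[0, 0, 0], [0, -94, 0], 0.8], [[0, 0, 0], [0, -94, 0], 0.8]])

```text
time_s: 42.73
ee_pos: [490.4, -389.4, 301.1]
ee_rot: [-90.0, 0.0, 5.0]
force: [-0.2, 1.2, -3.0]
gripper_width: 27.6
```

>>> carry_out(increments=[[[0, -0.785, 0], [0.4, 0, 240.9], 0.8], [[0, -0.785, 0], [0.4, 0, 240.9], 0.8], [[0, -0.785, 0], [0.4, 0, 240.9], 0.8], [[0, -0.785, 0], [0.4, 0, 240.9], 0.8], [[0, -0.785, 0], [0.4, 0, 240.9], 0.8], [[0, -0.785, 0], [0.4, 0, 240.9], 0.8], [[0, -0.785, 0], [0.4, 0, 240.9], 0.8], [[0, -0.785, 0], [0.4, 0, 240.9], 0.8]])

```text
time_s: 43.4
ee_pos: [469.1, -147.6, 299.4]
ee_rot: [-89.7, 0.1, 50.2]
force: [1.2, -0.9, -2.6]
gripper_width: 27.9
```

>>> carry_out(increments=[[[0, -0.712, 0], [147.5, 0, 38.9], 0.8], [[0, -0.712, 0], [147.5, 0, 38.9], 0.8], [[0, -0.712, 0], [147.5, 0, 38.9], 0.8], [[0, -0.712, 0], [147.5, 0, 38.9], 0.8], [[0, -0.712, 0], [147.5, 0, 38.9], 0.8], [[0, -0.712, 0], [147.5, 0, 38.9], 0.8], [[0, -0.712, 0], [147.5, 0, 38.9], 0.8], [[0, -0.712, 0], [147.5, 0, 38.9], 0.8]])

```text
time_s: 44.07
ee_pos: [535.2, -12.3, 300.3]
ee_rot: [-89.8, -0.0, 90.5]
force: [0.6, 0.3, -3.1]
gripper_width: 27.9
```

>>> carry_out(increments=[[[0, 0, 0], [0, 35, 0], 0.8], [[0, 0, 0], [0, 60, 0], 0.8], [[0, 0, 0], [0, 72, 0], 0.8], [[0, 0, 0], [0, 75, 0], 0.8], [[0, 0, 0], [0, 75, 0], 0.8], [[0, 0, 0], [0, 75, 0], 0.8], [[0, 0, 0], [0, 75, -2], 0.8], [[0, 0, 0], [0, 75, -4], 0.8], [[0, 0, 0], [0, 75, -4], 0.8]])

```text
time_s: 44.82
ee_pos: [539.9, -11.8, 227.0]
ee_rot: [-90.1, -0.0, 90.7]
force: [0.4, 0.0, -3.3]
gripper_width: 27.9
```

>>> carry_out(increments=[[[0, 0, 0], [0, 0, -1], 0.8], [[0, 0, 0], [0, 0, -2], 0.8], [[0, 0, 0], [0, 0, -2], 0.8]])

```text
time_s: 45.07
ee_pos: [541.0, -11.6, 226.8]
ee_rot: [-89.9, 0.0, 90.8]
force: [-1.9, 0.1, -1.8]
gripper_width: 28.0
```

>>> carry_out(increments=[[[0, 0, 0], [0, 0, -1], 0.8], [[0, 0, 0], [0, 0, -2], 0.8], [[0, 0, 0], [0, 0, -2], 0.8]])

```text
time_s: 45.32
ee_pos: [541.9, -11.5, 226.5]
ee_rot: [-89.7, -0.0, 90.8]
force: [-5.8, -1.4, 0.2]
gripper_width: 27.9
```

>>> carry_out(increments=[[[0, 0, 0], [0, 0, 0], 0.58], [[0, 0, 0], [0, 0, 0], 0.58], [[0, 0, 0], [0, 0, 0], 0.58], [[0, 0, 0], [0, 0, 0], 0.58], [[0, 0, 0], [0, -55, 0], 0.58], [[0, 0, 0], [0, -55, 0], 0.58], [[0, 0, 0], [0, -55, 0], 0.58]])

```text
time_s: 45.9
ee_pos: [544.9, -11.5, 285.8]
ee_rot: [-90.5, 0.0, 90.8]
force: [0.7, -1.0, 1.2]
gripper_width: 38.3
```

>>> carry_out(increments=[[[0, 0, 0], [-40, 0, 2], 1], [[0, 0, 0], [-40, 0, 2], 1], [[0, 0, 0], [-40, 0, 2], 1], [[0, 0, 0], [-40, 0, 2], 1], [[0, 0, 0], [-40, 0, 2], 1], [[0, 0, 0], [-40, 0, 2], 1], [[0, 0, 0], [-40, 0, 2], 1]])

```text
time_s: 46.48
ee_pos: [541.8, -50.9, 281.7]
ee_rot: [-90.0, -0.0, 90.8]
force: [-0.1, 0.5, -0.3]
gripper_width: 0.3
```

>>> carry_out(increments=[[[0, 0, 0], [0, 40, 0], 1], [[0, 0, 0], [0, 60, 0], 1], [[0, 0, 0], [0, 66, 0], 1], [[0, 0, 0], [0, 66, 0], 1], [[0, 0, 0], [0, 66, 0], 1]])

```text
time_s: 46.9
ee_pos: [542.3, -51.4, 216.4]
ee_rot: [-90.0, 0.0, 90.8]
force: [0.5, 0.1, 0.3]
gripper_width: 0.7
```

>>> carry_out(increments=[[[0, 0, 0], [6, 0, 0], 1], [[0, 0, 0], [11, 0, 0], 1], [[0, 0, 0], [15, 0, 0], 1], [[0, 0, 0], [19, 0, 0], 1], [[0, 0, 0], [23, 0, 0], 1], [[0, 0, 0], [26, 0, 0], 1], [[0, 0, 0], [29, 0, 0], 1], [[0, 0, 0], [32, 0, 0], 1], [[0, 0, 0], [34, 0, 0], 1], [[0, 0, 0], [34, 0, 0], 1]])

```text
time_s: 47.73
ee_pos: [541.4, -17.2, 215.9]
ee_rot: [-90.0, -0.0, 90.8]
force: [1.3, -0.9, 1.1]
gripper_width: 0.6
```

>>> carry_out(increments=[[[0, 0, 0], [1, 0, 0], 1], [[0, 0, 0], [2, 0, 0], 1], [[0, 0, 0], [2, 0, 0], 1]])

```text
time_s: 47.98
ee_pos: [541.4, -15.8, 215.8]
ee_rot: [-90.0, 0.0, 90.8]
force: [1.0, -3.0, 0.9]
gripper_width: 0.4
```

>>> carry_out(increments=[[[0, 0, 0], [1, 0, 0], 1], [[0, 0, 0], [2, 0, 0], 1], [[0, 0, 0], [2, 0, 0], 1]])

```text
time_s: 48.23
ee_pos: [541.4, -15.1, 215.8]
ee_rot: [-90.0, 0.2, 90.9]
force: [-0.0, -12.0, 1.0]
gripper_width: 0.2
```

>>> carry_out(increments=[[[0, 0, 0], [1, 0, 0], 1], [[0, 0, 0], [2, 0, 0], 1], [[0, 0, 0], [2, 0, 0], 1]])

```text
time_s: 48.48
ee_pos: [541.4, -14.5, 215.8]
ee_rot: [-90.0, 0.4, 90.9]
force: [1.1, -18.8, 0.8]
gripper_width: 0.5
```

>>> carry_out(increments=[[[0, 0, 0], [-5, 0, 0], 1], [[0, 0, 0], [-5, 0, 0], 1], [[0, 0, 0], [-5, -100, 0], 1], [[0, 0, 0], [-5, -100, 0], 1], [[0, 0, 0], [-5, -100, 0], 1], [[0, 0, 0], [-5, -100, 0], 1]])

```text
time_s: 48.98
ee_pos: [542.5, -15.9, 320.4]
ee_rot: [-90.5, -0.1, 90.7]
force: [0.8, -0.8, 0.0]
gripper_width: 0.3
```

```bash
python3 setc.py 541 -17 144 90.8;  python3 d.py 440,-150,144,90.8 | sed 's/np.float64//g'
```

```text
440,-150,144,90.8 -> [[0, (-0.0), 0], [(-131.6), (-0.0), (102.8)]] rows>=4.0
```

>>> carry_out(increments=[[[0, 0, 0], [-131.6, 0, 102.8], 1], [[0, 0, 0], [-131.6, 0, 102.8], 1], [[0, 0, 0], [-131.6, 0, 102.8], 1], [[0, 0, 0], [-131.6, 0, 102.8], 1], [[0, 0, 0], [-131.6, 0, 102.8], 1], [[0, 0, 0], [-131.6, 0, 102.8], 1]])

```text
time_s: 49.48
ee_pos: [438.9, -150.2, 314.9]
ee_rot: [-89.9, -0.1, 90.5]
force: [1.2, -0.5, 0.3]
gripper_width: 0.6
```

```bash
python3 s.py; python3 look.py c
python3 - <<'E'
import cv2,numpy as np
a=cv2.imread('pics/c_scene.png');b=cv2.imread('pics/c_top.png')
a=cv2.resize(a,(400,400));b=cv2.resize(b,(400,300));b=cv2.copyMakeBorder(b,0,100,0,0,cv2.BORDER_CONSTANT);cv2.imwrite('pics/c.png',np.hstack([a,b]))
E
```

```text
t49.48 grasp [ 438.9 -150.2  142.9] rot [-89.9  -0.1  90.5] F [ 1.2 -0.5  0.3] T [-0.02 -0.02 -0.06] w 0.6
scene [227. 218.] 129 [489.   49.7  41.4] [491.5  64.1] [ 50.1 167.4] 18.0
scene [224. 206.] 634 [519.6  91.4  57. ] [536.6  72.4] [169.6 102.9] 89.6
scene [283. 235.] 83 [ 496.9 -146.6   59.8] [ 500.5 -145.3] [14.8 54.1] 85.3
top [204. 244.] 1112 [538.4  64.6  58.1] [539.9  74.1] [101.3 165.3] 0.7
```

View pics/c.png

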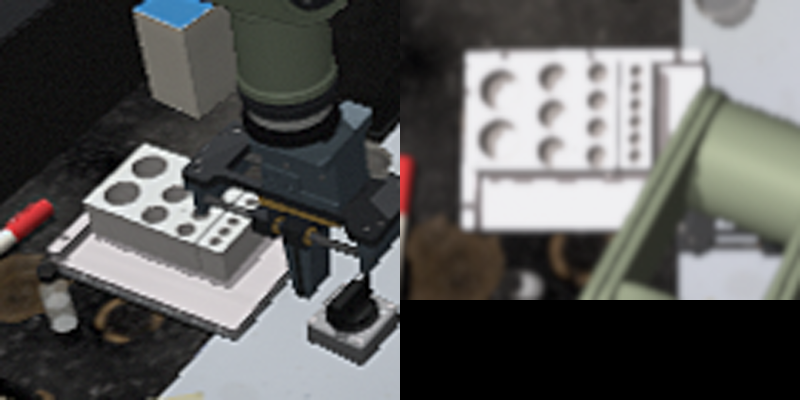

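Run:
```python
from h import *
f=grab('top'); cv2.imwrite('pics/g.png',cv2.resize(f['frame'][222:268,172:244],None,fx=10,fy=10,interpolation=cv2.INTER_NEAREST))
g=cv2.cvtColor(f['frame'],cv2.COLOR_BGR2GRAY)
for v in (228,233,238,243,248,253,258): print(v,g[v,195:238])
```

```text
228 [240 239 236 230 221 213 211 219 228 236 239 240 240 240 239 234 219 195
 188 197 213 228 237 238 230 217 224 235 237 233 228 229 235 237 231 211
 191 190 195 196 194 179 148]
233 [227 179 117 102 134 161 176 190 210 228 236 239 240 240 239 230 195 153
 152 172 189 210 229 236 226 196 211 231 229 206 186 200 224 235 227 181
 120 115 143 164 197 230 239]
238 [240 239 236 229 222 222 228 233 237 239 240 240 240 240 238 229 193 147
 124 130 152 189 225 236 227 210 227 237 231 208 190 205 226 236 227 181
 124 121 143 159 191 228 239]
243 [227 179 119 105 133 158 168 178 199 222 234 239 240 240 240 237 230 218
 210 217 226 234 239 238 225 203 225 236 228 200 180 200 227 235 224 167
 112 120 145 161 192 229 238]
248 [239 235 224 210 205 218 232 238 239 240 240 240 240 240 236 215 154 114
 134 160 178 202 225 235 224 202 224 235 226 200 183 202 227 235 223 164
 110 119 144 159 183 206 191]
253 [227 181 127 108 126 145 157 168 185 215 233 239 239 239 239 236 225 205
 189 192 211 229 237 238 225 203 225 234 224 193 183 206 228 236 223 165
 109 118 140 147 145 139 123]
258 [233 214 175 159 174 203 229 238 238 238 239 239 239 239 236 221 176 146
 161 181 204 227 236 236 224 206 225 232 220 191 186 208 228 234 222 168
 130 138 139 124 110 123 137]
```

View pics/g.png

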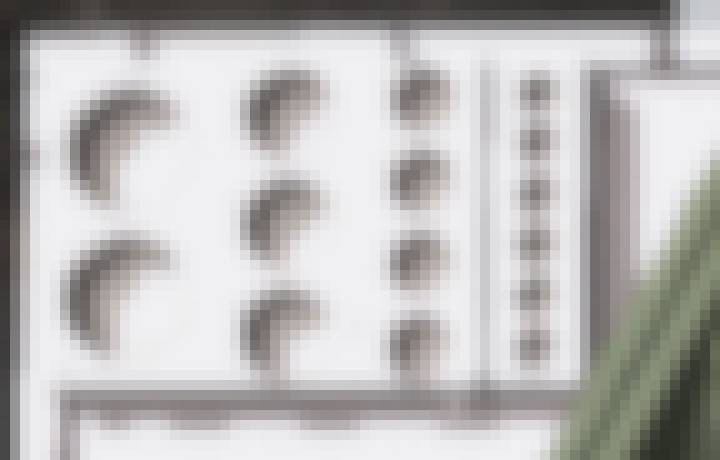

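```bash
python3 setc.py 440 -150 144 90.8;  python3 d.py 452,10,104,90.8 _,_,44,_ | sed 's/np.float64//g'
```

```text
452,10,104,90.8 -> [[0, (-0.0), 0], [(159.8), (40.0), (-14.2)]] rows>=4.0
_,_,44,_ -> [[0, (-0.0), 0], [(0.0), (60.0), (-0.0)]] rows>=1.4
```

>>> carry_out(increments=[[[0, 0, 0], [160.1, 40, -9.8], 1], [[0, 0, 0], [160.1, 40, -9.8], 1], [[0, 0, 0], [160.1, 40, -9.8], 1], [[0, 0, 0], [160.1, 40, -9.8], 1], [[0, 0, 0], [160.1, 40, -9.8], 1], [[0, 0, 0], [160.1, 90, -9.8], 1], [[0, 0, 0], [160.1, 100, -9.8], 1], [[0, 0, 0], [160.1, 100, -9.8], 1], [[0, 0, 0], [160.1, 100, -9.8], 1]])

```text
time_s: 50.38
ee_pos: [448.2, 11.4, 215.4]
ee_rot: [-89.9, -0.0, 90.8]
force: [-0.7, -0.3, 0.6]
gripper_width: 0.6
```

>>> carry_out(increments=[[[0, 0, 0], [0, 0, -6], 1], [[0, 0, 0], [0, 0, -12], 1], [[0, 0, 0], [0, 0, -16], 1], [[0, 0, 0], [0, 0, -19], 1], [[0, 0, 0], [0, 0, -21], 1], [[0, 0, 0], [0, 0, -21], 1]])

```text
time_s: 50.88
ee_pos: [469.6, 10.9, 216.4]
ee_rot: [-90.1, -0.0, 90.7]
force: [-0.8, -0.7, -1.7]
gripper_width: 0.1
```

>>> carry_out(increments=[[[0, 0, 0], [0, 0, -1], 1], [[0, 0, 0], [0, 0, -2], 1], [[0, 0, 0], [0, 0, -2], 1]])

```text
time_s: 51.13
ee_pos: [471.1, 11.0, 216.0]
ee_rot: [-90.0, -0.0, 90.8]
force: [0.6, 1.1, 0.4]
gripper_width: 0.3
```

>>> carry_out(increments=[[[0, 0, 0], [0, 0, -1], 1], [[0, 0, 0], [0, 0, -2], 1], [[0, 0, 0], [0, 0, -2], 1]])

```text
time_s: 51.38
ee_pos: [472.5, 11.1, 215.8]
ee_rot: [-89.9, -0.0, 90.8]
force: [-2.4, 0.0, 1.8]
gripper_width: 0.5
```

>>> carry_out(increments=[[[0, 0, 0], [0, 0, -1], 1], [[0, 0, 0], [0, 0, -2], 1], [[0, 0, 0], [0, 0, -2], 1]])

```text
time_s: 51.63
ee_pos: [473.3, 11.1, 215.6]
ee_rot: [-89.6, -0.0, 90.8]
force: [-7.3, 0.3, 5.8]
gripper_width: 0.5
```

>>> carry_out(increments=[[[0, 0, 0], [0, 0, -1], 1], [[0, 0, 0], [0, 0, -2], 1], [[0, 0, 0], [0, 0, -2], 1]])

```text
time_s: 51.88
ee_pos: [474.0, 11.1, 215.4]
ee_rot: [-89.4, -0.0, 90.8]
force: [-11.0, 0.8, 9.0]
gripper_width: 0.7
```

>>> carry_out(increments=[[[0, 0, 0], [0, 0, 5], 1], [[0, 0, 0], [0, 0, 8], 1], [[0, 0, 0], [31, 0, 8], 1], [[0, 0, 0], [31, 0, 8], 1], [[0, 0, 0], [31, 0, 4], 1], [[0, 0, 0], [31, 0, 1], 1], [[0, 0, 0], [31, 0, 0], 1], [[0, 0, 0], [31, 0, 0], 1]])

```text
time_s: 52.55
ee_pos: [473.7, 42.1, 215.1]
ee_rot: [-89.3, -0.0, 90.7]
force: [-10.8, 5.2, 6.7]
gripper_width: 0.7
```

>>> carry_out(increments=[[[0, 0, 0], [0, 0, 5], 1], [[0, 0, 0], [0, 0, 8], 1], [[0, 0, 0], [40, 0, 8], 1], [[0, 0, 0], [40, 0, 8], 1], [[0, 0, 0], [40, 0, 4], 1], [[0, 0, 0], [40, 0, 1], 1], [[0, 0, 0], [40, 0, 0], 1], [[0, 0, 0], [40, 0, 0], 1]])

```text
time_s: 53.22
ee_pos: [473.1, 81.7, 215.1]
ee_rot: [-89.3, -0.0, 90.7]
force: [-12.1, 5.1, 6.2]
gripper_width: 0.7
```

>>> carry_out(increments=[[[0, 0, 0], [0, 0, 5], 1], [[0, 0, 0], [0, 0, 8], 1], [[0, 0, 0], [48, 0, 8], 1], [[0, 0, 0], [48, 0, 8], 1], [[0, 0, 0], [48, 0, 4], 1], [[0, 0, 0], [48, 0, 1], 1], [[0, 0, 0], [48, 0, 0], 1], [[0, 0, 0], [48, 0, 0], 1]])

```text
time_s: 53.88
ee_pos: [472.4, 129.6, 215.1]
ee_rot: [-89.3, 0.0, 90.7]
force: [-11.5, 6.4, 6.3]
gripper_width: 0.4
```

```bash
python3 setc.py 475 129.3 44 90.8;  python3 d.py 460,129.3,44,90.8 _,_,130,_ 500,0,130,90.8 541,-40,130,90.8 _,_,44,_ | sed 's/np.float64//g'
```

```text
460,129.3,44,90.8 -> [[0, (-0.0), 0], [(0.2), (-0.0), (15.0)]] rows>=0.4
_,_,130,_ -> [[0, (-0.0), 0], [(0.0), (-86.0), (-0.0)]] rows>=2.1
500,0,130,90.8 -> [[0, (-0.0), 0], [(-129.8), (-0.0), (-38.2)]] rows>=3.2
541,-40,130,90.8 -> [[0, (-0.0), 0], [(-40.6), (-0.0), (-40.4)]] rows>=1.4
_,_,44,_ -> [[0, (-0.0), 0], [(0.0), (86.0), (-0.0)]] rows>=2.1
```

>>> carry_out(increments=[[[0, 0, 0], [0, 0, 6], 1], [[0, 0, 0], [0, 0, 12], 1], [[0, 0, 0], [0, 0, 15], 1], [[0, 0, 0], [0, -86, 15], 1], [[0, 0, 0], [0, -86, 15], 1], [[0, 0, 0], [0, -86, 15], 1], [[0, 0, 0], [0, -86, 15], 1]])

```text
time_s: 54.47
ee_pos: [461.5, 129.7, 304.7]
ee_rot: [-90.4, -0.1, 90.7]
force: [0.3, -0.8, -0.6]
gripper_width: 0.5
```

>>> carry_out(increments=[[[0, 0, 0], [-168.2, 0, -83.4], 1], [[0, 0, 0], [-168.2, 0, -83.4], 1], [[0, 0, 0], [-168.2, 0, -83.4], 1], [[0, 0, 0], [-168.2, 0, -83.4], 1], [[0, 0, 0], [-168.2, 0, -83.4], 1], [[0, 0, 0], [-168.2, 0, -83.4], 1], [[0, 0, 0], [-168.2, 0, -83.4], 1]])

```text
time_s: 55.05
ee_pos: [545.9, -38.4, 300.3]
ee_rot: [-89.8, -0.0, 90.6]
force: [-0.4, 0.5, -0.3]
gripper_width: 0.5
```

>>> carry_out(increments=[[[0, 0, 0], [0, 40, 0], 1], [[0, 0, 0], [0, 75, 0], 1], [[0, 0, 0], [0, 86, 0], 1], [[0, 0, 0], [0, 86, 0], 1], [[0, 0, 0], [8, 86, 0], 1], [[0, 0, 0], [16, 86, 0], 1], [[0, 0, 0], [21, 86, 0], 1], [[0, 0, 0], [24, 86, 0], 1], [[0, 0, 0], [24, 86, 0], 1]])

```text
time_s: 55.8
ee_pos: [545.8, -14.4, 217.3]
ee_rot: [-90.1, 0.4, 91.0]
force: [-0.3, -15.7, -0.8]
gripper_width: 0.4
```

>>> carry_out(increments=[[[0, 0, 0], [1, 0, 0], 1], [[0, 0, 0], [2, 0, 0], 1], [[0, 0, 0], [3, 0, 0], 1], [[0, 0, 0], [3, 0, 0], 1]])

```text
time_s: 56.13
ee_pos: [545.8, -13.6, 217.3]
ee_rot: [-90.1, 0.6, 91.1]
force: [-1.7, -25.0, -1.3]
gripper_width: 0.8
```

>>> carry_out(increments=[[[0, 0, 0], [1, 0, 0], 1], [[0, 0, 0], [2, 0, 0], 1], [[0, 0, 0], [3, 0, 0], 1], [[0, 0, 0], [3, 0, 0], 1]])

```text
time_s: 56.47
ee_pos: [545.9, -12.6, 217.4]
ee_rot: [-90.1, 0.9, 91.2]
force: [0.4, -35.3, -0.1]
gripper_width: 0.4
```

```bash
python3 setc.py 545.3 -7.7 44 90.8;  python3 d.py 545.3,-18,44,90.8 _,_,144,_ 502.5,-143.5,144,90 _,_,59,_ | sed 's/np.float64//g'
```

```text
545.3,-18,44,90.8 -> [[0, (-0.0), 0], [(-10.3), (-0.0), (0.1)]] rows>=0.2
_,_,144,_ -> [[0, (-0.0), 0], [(0.0), (-100.0), (-0.0)]] rows>=2.4
502.5,-143.5,144,90 -> [[0, (0.014), 0], [(-124.9), (-0.0), (44.6)]] rows>=3.2
_,_,59,_ -> [[0, (-0.0), 0], [(0.0), (85.0), (0.0)]] rows>=2.0
```

>>> carry_out(increments=[[[0, 0, 0], [-6, 0, 0], 1], [[0, 0, 0], [-10, 0, 0], 1], [[0, 0, 0], [-10, 0, 0], 1], [[0, 0, 0], [-10, -100, 0], 0.4], [[0, 0, 0], [-10, -100, 0], 0.4], [[0, 0, 0], [-10, -100, 0], 0.4], [[0, 0, 0], [-10, -100, 0], 0.4]])

```text
time_s: 57.05
ee_pos: [547.1, -16.1, 321.5]
ee_rot: [-90.7, 0.0, 90.8]
force: [0.5, 1.1, 0.1]
gripper_width: 23.8
```

>>> carry_out(increments=[[[0, 0.014, 0], [-126.4, 0, 41], 0.4], [[0, 0.014, 0], [-126.4, 0, 41], 0.4], [[0, 0.014, 0], [-126.4, 0, 41], 0.4], [[0, 0.014, 0], [-126.4, 0, 41], 0.4], [[0, 0.014, 0], [-126.4, 0, 41], 0.4], [[0, 0.014, 0], [-126.4, 0, 41], 0.4], [[0, 0.014, 0], [-126.4, 0, 41], 0.4]])

```text
time_s: 57.63
ee_pos: [506.8, -142.8, 315.6]
ee_rot: [-90.0, -0.1, 90.0]
force: [-0.1, 0.8, -0.0]
gripper_width: 55.1
```

```bash
python3 s.py; python3 look.py d
python3 - <<'E'
from h import *
f=grab('top'); cv2.imwrite('pics/g2.png',cv2.resize(f['frame'][222:268,172:292],None,fx=6.5,fy=6.5,interpolation=cv2.INTER_CUBIC))
E
```

```text
t57.63 grasp [ 506.8 -142.8  143.6] rot [-90.   -0.1  90. ] F [-0.1  0.8 -0. ] T [ 0.02 -0.03 -0.02] w 55.1
scene [230. 217.] 159 [489.2  30.9  41.2] [501.4  51.3] [ 83.9 188.4] 31.2
scene [230. 205.] 920 [535.2  60.1  57.1] [538.   72.9] [105.2 166.8] 1.4
scene [283. 235.] 87 [ 497.2 -146.6   59.6] [ 499.1 -144.8] [15.2 52.3] 87.2
top [199. 242.] 894 [543.9  86.1  58.2] [539.9  76. ] [101.4 160.5] 0.5
```

View pics/g2.png

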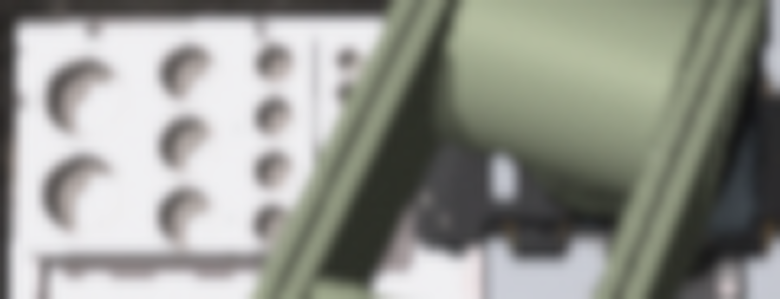

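Run:
```python
from h import *
f=grab('scene'); cv2.imwrite('pics/e.png',cv2.resize(f['frame'][180:235,190:262],None,fx=10,fy=10,interpolation=cv2.INTER_CUBIC))
w=cloud(f)
p=w[(w[...,2]>50)&(w[...,2]<64)&(w[...,0]>480)&(w[...,0]<600)&(w[...,1]>-20)&(w[...,1]<165)]
for a,b in((109,150),(65,100),(29,58),(0,22)):
    q=p[(p[:,1]>a)&(p[:,1]<b)]; A=np.c_[q[:,:2]-q[:,:2].mean(0),np.ones(len(q))]; k=np.linalg.lstsq(A,q[:,2],rcond=None)[0]
    print(a,b,len(q),'slopes',k.round(3),'x',np.percentile(q[:,0],[1,99]).round(1))
```

```text
109 150 190 slopes [ 1.0000e-03 -1.3000e-02  5.6369e+01] x [486.  587.1]
65 100 185 slopes [ 4.0000e-03 -1.3000e-02  5.6659e+01] x [486.7 588.8]
29 58 170 slopes [1.0000e-03 1.7000e-02 5.6451e+01] x [487.2 588.3]
0 22 154 slopes [-0.     0.062 56.442] x [488.1 587.9]
```

View pics/e.png

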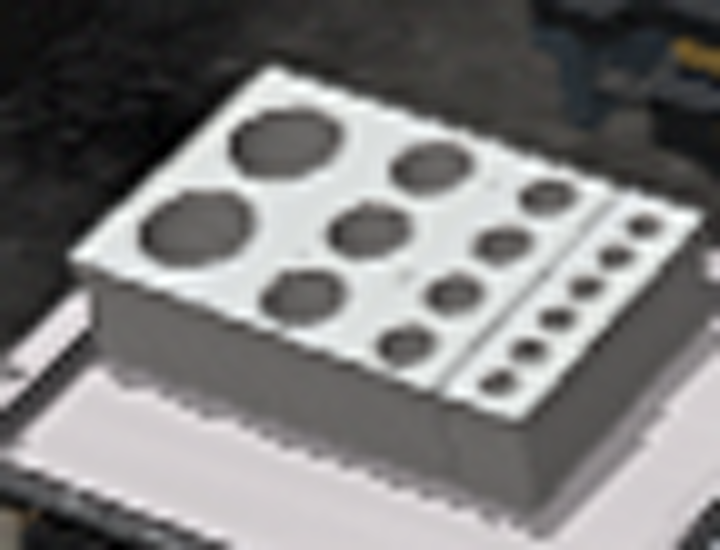

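Run:
```python
from h import *
P=[]
for i in range(4):
    w=cloud(grab('scene')); P.append(w[(w[...,2]>50)&(w[...,2]<64)&(w[...,0]>492)&(w[...,0]<580)&(w[...,1]>-20)&(w[...,1]<165)])
p=np.concatenate(P)
for y in range(-12,70,3):
    q=p[abs(p[:,1]-y)<1.5]
    if len(q): print(y,len(q),np.percentile(q[:,2],[10,50,90]).round(1))
```

```text
-12 9 [52.  55.  57.3]
-9 116 [50.8 55.9 59.8]
-6 107 [51.3 56.5 59.5]
-3 75 [55.6 57.6 59.5]
0 64 [54.6 56.9 59.2]
3 29 [54.1 56.9 59.1]
6 52 [51.3 55.6 58.7]
9 77 [51.2 56.1 59.3]
12 111 [51.9 56.8 59.3]
15 78 [53.9 57.2 59. ]
18 77 [55.6 57.1 59.8]
21 82 [55.3 57.4 60.1]
24 85 [54.5 57.5 59.8]
27 66 [55.7 57.5 59.1]
30 61 [55.6 57.4 58.5]
33 34 [54.8 56.6 59. ]
36 26 [51.9 55.4 58.9]
39 29 [52.6 55.6 58.7]
42 41 [52.  55.4 58.1]
45 56 [51.3 55.5 59.8]
48 104 [52.4 56.3 59.4]
51 85 [53.2 57.3 59.7]
54 87 [55.3 57.7 60.3]
57 73 [55.3 57.9 60.6]
60 80 [55.7 57.9 60. ]
63 61 [54.7 57.5 59.7]
66 70 [54.9 57.2 60. ]
69 22 [55.2 57.3 58.8]
```

>>> carry_out(increments=[[[0, 0, 0], [0, 0, 4], 0.4], [[0, 0, 0], [0, 0, 4], 0.4], [[0, 0, 0], [0, 0, 4], 0.4], [[0, 0, 0], [0, 0, 4], 0.4]])

```text
time_s: 58.37
ee_pos: [502.4, -144.2, 316.0]
ee_rot: [-90.0, -0.0, 89.9]
force: [0.1, 0.3, -0.4]
gripper_width: 54.8
```

>>> carry_out(increments=[[[0, 0, 0], [0, 40, 0], 0.4], [[0, 0, 0], [0, 75, 0], 0.4], [[0, 0, 0], [0, 85, 0], 0.4], [[0, 0, 0], [0, 85, 0], 0.4], [[0, 0, 0], [0, 85, 0], 0.4]])

```text
time_s: 58.78
ee_pos: [502.9, -144.3, 231.4]
ee_rot: [-90.0, -0.0, 89.9]
force: [-0.3, 0.3, 0.4]
gripper_width: 54.8
```

>>> carry_out(increments=[[[0, 0, 0], [0, 0, 0], 1], [[0, 0, 0], [0, 0, 0], 1], [[0, 0, 0], [0, 0, 0], 1], [[0, 0, 0], [0, 0, 0], 1], [[0, 0, 0], [0, 0, 0], 1], [[0, 0, 0], [0, 0, 0], 1], [[0, 0, 0], [0, 0, 0], 1], [[0, 0, 0], [0, 0, 0], 1]], force=25)

```text
time_s: 59.45
ee_pos: [502.5, -143.2, 231.3]
ee_rot: [-90.0, -0.2, 89.7]
force: [-0.5, 5.7, 2.9]
gripper_width: 14.8
```

>>> carry_out(increments=[[[0, 0.12, 0], [0, 0, 0], 1], [[0, 0.24, 0], [0, 0, 0], 1], [[0, 0.36, 0], [0, 0, 0], 1], [[0, 0.48, 0], [0, 0, 0], 1], [[0, 0.6, 0], [0, 0, 0], 1], [[0, 0.72, 0], [0, 0, 0], 1], [[0, 0.84, 0], [0, 0, 0], 1], [[0, 0.96, 0], [0, 0, 0], 1], [[0, 1.06, 0], [0, 0, 0], 1], [[0, 1.06, 0], [0, 0, 0], 1]])

```text
time_s: 60.28
ee_pos: [502.2, -143.4, 231.3]
ee_rot: [-89.9, -0.0, 29.1]
force: [-2.3, 4.5, 5.2]
gripper_width: 13.6
```

>>> carry_out(increments=[[[0, 0.02, 0], [0, 0, 0], 1], [[0, 0.02, 0], [0, 0, 0], 1], [[0, 0.02, 0], [0, 0, 0], 1], [[0, 0.02, 0], [0, 0, 0], 1]])

```text
time_s: 60.62
ee_pos: [502.2, -143.5, 231.3]
ee_rot: [-89.9, -0.0, 28.2]
force: [-1.2, 4.3, 6.2]
gripper_width: 14.0
```

```bash
python3 s.py
```

```text
t60.62 grasp [ 502.2 -143.5   59.3] rot [-89.9  -0.   28.2] F [-1.2  4.3  6.2] T [ 0.79  0.23 -0.07] w 14.0
```

>>> carry_out(increments=[[[0, 0.04, 0], [0, 0, 0], 1], [[0, 0.04, 0], [0, 0, 0], 1], [[0, 0.04, 0], [0, 0, 0], 1]])

```text
time_s: 60.87
ee_pos: [502.2, -143.4, 231.3]
ee_rot: [-89.9, 0.0, 26.0]
force: [-1.0, 5.1, 5.0]
gripper_width: 13.9
```

```bash
python3 s.py
```

```text
t60.87 grasp [ 502.2 -143.4   59.3] rot [-89.9   0.   26. ] F [-1.   5.1  5. ] T [0.88 0.23 0.21] w 13.9
```

>>> carry_out(increments=[[[0, 0.04, 0], [0, 0, 0], 1], [[0, 0.04, 0], [0, 0, 0], 1], [[0, 0.04, 0], [0, 0, 0], 1]])

```text
time_s: 61.12
ee_pos: [502.2, -143.4, 231.3]
ee_rot: [-89.9, 0.0, 23.8]
force: [-1.5, 4.7, 4.7]
gripper_width: 14.2
```

```bash
python3 s.py
```

```text
t61.12 grasp [ 502.2 -143.4   59.3] rot [-89.9   0.   23.8] F [-1.5  4.7  4.7] T [0.84 0.24 0.84] w 14.2
```

>>> carry_out(increments=[[[0, -0.04, 0], [0, 0, 0], 0.4], [[0, -0.04, 0], [0, 0, 0], 0.4], [[0, -0.04, 0], [0, 0, 0], 0.4], [[0, -0.04, 0], [0, 0, 0], 0.4], [[0, -0.04, 0], [0, -100, 0], 0.4], [[0, -0.04, 0], [0, -120, 0], 0.4], [[0, -0.04, 0], [0, -120, 0], 0.4], [[0, -0.04, 0], [0, -120, 0], 0.4]])

```text
time_s: 61.78
ee_pos: [504.2, -144.8, 358.3]
ee_rot: [-90.6, -0.6, 25.8]
force: [1.8, 0.1, 0.2]
gripper_width: 55.0
```

```bash
python3 setc.py 502 -143.5 179 26; python3 d.py 400,-330,200,26| sed 's/np.float64//g'
```

```text
400,-330,200,26 -> [[0, (-0.0), 0], [(-173.4), (-21.0), (-122.9)]] rows>=5.1
```

>>> carry_out(increments=[[[0, 0, 0], [-174, -21, -123], 0.4], [[0, 0, 0], [-174, -21, -123], 0.4], [[0, 0, 0], [-174, -21, -123], 0.4], [[0, 0, 0], [-174, -21, -123], 0.4], [[0, 0, 0], [-174, -21, -123], 0.4], [[0, 0, 0], [-174, -21, -123], 0.4], [[0, 0, 0], [-174, -21, -123], 0.4], [[0, 0, 0], [-174, -21, -123], 0.4]])

```text
time_s: 62.45
ee_pos: [399.2, -330.5, 371.5]
ee_rot: [-89.9, -0.0, 25.7]
force: [0.4, 0.0, 1.0]
gripper_width: 54.6
```

```bash
python3 s.py; python3 look.py
python3 - <<'E'
from h import *
f=grab('top'); a=cv2.resize(f['frame'][215:305,150:300],None,fx=5,fy=5,interpolation=cv2.INTER_CUBIC); cv2.imwrite('pics/z.png',a)
for n in('scene','top'):
    for o in comps(grab(n),66,80,6):
        if o[2][0]<450 and o[2][1]>0 and o[2][1]<200: print('bottle',*o)
E
```

```text
t62.45 grasp [ 399.2 -330.5  199.5] rot [-89.9  -0.   25.7] F [0.4 0.  1. ] T [-0.04  0.03  0.02] w 54.6
scene [231. 217.] 159 [490.1  28.2  41.4] [502.3  48.7] [ 85.1 185. ] 33.0
scene [284. 241.] 61 [ 493.6 -149.7   40.2] [ 491.9 -148.9] [17.7 50.8] 22.1
scene [230. 205.] 912 [535.6  60.1  56.9] [538.   72.1] [105.1 166.8] 0.4
scene [284. 234.] 99 [ 499.9 -146.9   59.5] [ 499.9 -145. ] [19.3 54.3] 23.1
top [204. 244.] 1088 [538.6  66.   58.1] [539.8  75. ] [101.2 163.8] 0.2
top [274. 256.] 67 [ 502.1 -140.1   59.6] [ 503.1 -142.8] [14.3 53.2] 24.9
bottle [186. 228.] 48 [383.2 104.6  74.2] [383.9 107.5] [19.6 21.9] 18.3
bottle [188. 294.] 35 [387.5 107.5  75.2] [387.5 109.7] [19.8 17.7] 88.5
```

View pics/z.png

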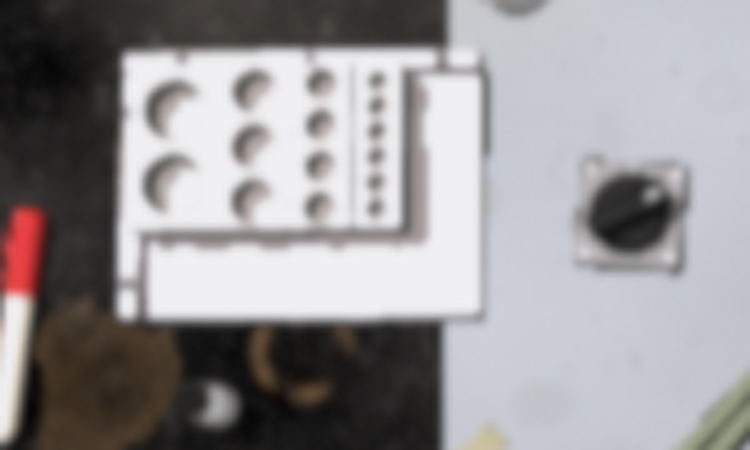

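```bash
python3 -c "
from workcell import env
print(env.job_done())"
```

```text
the job is handed in; nothing more can be done
None
```

I turned the isolator off and stood the sample bottle on the bench in front of the heater. I then packed blocks 52, 44, 36 and 28 in that order into the corner along the back rail. The row was pressed tight against both rails before I turned the isolator back on, and I handed the job in at about 62 s. No verdict was reported.

**Knocked block:** Block 44 was knocked up against block 28 during the run, so I measured both again and picked them up from their new positions.

**Last checks:**
- **Blocks:** The four tops measured flat and in line, about 101 mm deep. Pushing each front face met the back rail firmly (about 11 N), and the final sideways push on block 28 met firm resistance at about 35 N.
- **Bottle:** It stands upright at about (386, 109) mm, with its cap top 74–75 mm above the bench.
- **Isolator:** The handle was turned until it resisted at its "on" stop (0.84 N m).
- **Bystanders:** The marker looked undisturbed in the last picture. I did not re-measure the blue-capped bottle or the beaker at the end, but the arm stayed clear of both.

**Where the checks disagreed:**
- **Gap between 36 and 28:** A thin dark line between these two blocks stayed visible, roughly 1 mm or less. The push readings showed contact there.
- **Row length:** The cameras read 160–167 mm, against a true 160 mm. The cameras also read single blocks 1–5 mm too wide, so I judged the row to be within tolerance.

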